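# Snap the retaining ring into the groove of the tube rotator's spindle

## Task

Fit the loose steel snap ring that lies on the desk onto the spindle of the small tube rotator: pinch its two upright ears together to spread it, but no further than needed so that it is not overstretched, and lower it flat over the spindle's head onto the sprung carousel. With the ring, press the carousel gently down against its spring until the ring lies clear below the spindle's head, level with its groove, let the ring contract into the groove so that it holds the carousel down, and let go. Leave the other things where they are.

Things in the scene. Friction and masses are not known exactly. Their poses are not given: they have to be found in the camera images.
- snap_ring: Steel snap ring, at first flat on the desk, ears up. Origin: ring centre, on its underside; x points from the hinge to the ears, z up. Two half rings 5 mm thick, outer radius 26 mm, joined by a sprung hinge at x = -24 mm. Shut, the inward pads (at +y and -y) lie on radius 15.5 mm; inside radius elsewhere 20.5 mm. Behind the ears two straps cross at x = 22 to 31 mm, up to 20 mm high. 60 g.
- ring_ears (a point): Midway between the ring's two ears, at x = 16, z = 44 mm from its origin: the place to pinch, along the ring's y. The ears are upright plates 22 mm long along x, 4 mm thick, from 20 to 56 mm above the ring's underside; outer faces 42 mm apart and slanted 0.24 rad when shut, parallel when squeezed to 18 mm.
- ring_half_left (a joint): How far each half of the ring is turned open (rad; both equal). Squeezing the ears opens it: 0 shut (ears 42 mm over outer faces); 0.24 right for fitting (18 mm, pads clear the spindle head by about 2.5 mm); under 0.19 (over 22 mm) it does not pass the head; over 0.33 (under 11 mm) it is overstretched, spoiled. It springs back: 7 N on each ear at first, 16 N at 18 mm.
- rotator: Tube rotator, fixed: white round foot of radius 62 mm, 20 mm high, a black knob at its -x side. Origin: centre of its underside, on the upright spindle's axis. It carries a grey carousel disc (radius 66 mm, ten tube sockets) with a flat aluminium hub of radius 30 mm, in whose middle the steel spindle's head shows. Pressing the spread ring on it with over 15 N is too hard.
- rotator_axis (a point): Point on the spindle's axis, 63 mm above the desk: mean height of the hub's flat top. Spindle and carousel really stand up to 10 mm higher or lower from unit to unit: feel for the hub. The spindle's head (radius 18, its top 7 mm above the hub, chamfered to radius 16.3) has below it a groove of radius 15 mm, which the hub covers until it is pressed down.
- carousel (a joint): How far the carousel with its hub is pressed down (m): 0 up, 0.010 at its hard stop. A spring pushes it up: about 1.5 N at 0, 5.7 N at 0.006, 7.1 N at 0.008, 8.5 N just before the stop. A ring lying on the hub is level with the groove from 0.006 on (best 0.008 to 0.009); with the ring shut in the groove the carousel stays down at about 0.006.
- timer: Bystander: white timer, 68x64x19 mm.
- spare_tube: Bystander: white conical tube with orange cap, lying, 117 mm long.
- screwdriver: Bystander: screwdriver, lying, 147 mm.
- ethanol_bottle: Bystander: white bottle with red cap, 52x52x124 mm.
- card_box: Bystander: flat orange box, 62x88x14 mm.

How it is judged (in metres and radians):
On the way, in this order (a step that is already met when the one before it is completed fails the run):
1. the ring is spread and held up off the desk (value of joint ring_half_left above 0.17 rad and height (world z) of snap_ring above 0.03 m), for 0.1 s.
2. the spread ring, round the spindle, has pressed the carousel down to groove level (value of joint carousel above 0.0058 m and horizontal distance between snap_ring and rotator below 0.006 m and contact force between snap_ring and rotator above 1 N), for 0.1 s.
At the end, for the whole second after the job is handed in: The ring has shut (each half within 0.05 rad) around the spindle, centred within 3 mm and level within 0.1 rad, and holds the carousel down by itself by 4 to 7.8 mm; everything is at rest (value of joint ring_half_left below 0.05 rad and value of joint carousel between 0.004 and 0.0078 m and horizontal distance between snap_ring and rotator below 0.003 m and angle between snap_ring's own z axis and vertical below 0.1 rad and linear speed of snap_ring below 0.02 m/s); the robot touches nothing.
It fails at once if the ring is overstretched (a half turned more than 0.33 rad) (value of joint ring_half_left above 0.33 rad).
It fails at once if the spread ring is pressed on the rotator with more than 15 N (contact force between snap_ring and rotator above 15 N and value of joint ring_half_left above 0.15 rad).
It fails at once if a bystander is moved more than 3 cm (distance of any of timer, spare_tube, screwdriver, ethanol_bottle, card_box from where it was at the start of the episode above 0.03 m).
It also fails if it takes over 48 s, if anything falls off the work surface, if the arm or the gripper's body presses on something with over 40 N, if the wrist force passes 120 N, or if a joint passes its speed limit or range.

## Robot

A 6-joint arm with a two-finger parallel gripper is mounted at the origin on a cart in front of the work surface, level with it; the furniture and walls round the work are solid. World frame = base frame: x ahead of the robot, y to its left, z up, the work surface at z = 0. Lengths are in mm, angles in rad, forces in N, time in s.
With the tool pointing down it reaches from about 250 to 800 mm from the base axis. Payload 3.9 kg.
Tool frame: the origin (TCP) lies at the very end of the fingers, on their centre line; the grasp point (between the pads) lies 19 mm behind it; z points along the fingers, y is the direction in which the jaws open and shut (so a half turn about z gives the same grasp; the last joint's range is limited). The gripper opens to 85 mm and grips with 20 to 120 N. Pads are 22 mm wide; open, the fingers measure 114 mm over their backs; the gripper's body (76 mm by 85 mm) begins 54 mm behind the grasp point. The pads swing forward as they close: fully open they stand 13 mm farther back than shut.
Start: joints at [0, 0.26, -0.138, 1.173, 0, 1.571], TCP at [524.991, -0, 231.304] pointing down, gripper open.
Joint ranges: [-2.78, 2.78], [-0.83, 1.72], [-1.28, 1.37], [-1.9, 2.12], [-1.57, 1.48], [-3.14, 3.14]. Speed limits (rad/s): [2.57, 2.57, 3.14, 3.14, 3.14, 3.14].

## Interface

Orientations are given as a unit quaternion [w, x, y, z].
In Python, from station import * gives the robot as it stands.
- The arm moves only by the tool servo_tool, never from a script. Its argument "increments" is a list of rows, each a list of 7 numbers: the shift along the world's x, y, z in mm, then the turn, a rotation vector about the world's x, y, z in degrees, then the finger opening in mm, from 0 to 85.4. In form: [[x, y, z, ax, ay, az, grip], ...]. A call has 1 to 10 rows; each row shifts and turns the pose as measured when the row begins; what a row does not reach is not made up. A row lasts 1/12 s, in which the tool goes at most 41.7 mm and 7.16 degrees, less where a joint would pass 70% of its speed; a pose out of reach is approached as far as the arm can. A call with a gripper value outside its range is refused whole. The fingers move at their own pace and stop on an object; the grip force is fixed at half the most. Time passes only in rows, so rows that do not move let the fingers close. It gives the time, the measured TCP pose, the force and the opening at its end, in the units of the state.
- read_state(): the state, without advancing time (a new reading comes with each control period).
- read_camera(name): name is "scene" or "side" or "wrist"; returns a dict with "pixels" (480x640x3 uint8, blue, green, red), "range_z" (480x640 float32, mm along the optical axis (not along the pixel's ray), 0 where there is no reading), "mtx" (3x3 intrinsics, pixels), "dist_coeffs" ([k1, k2, p1, p2, k3] as OpenCV has them; the pictures are not rectified), "cam_to_world" (4x4, takes a point from camera to world coordinates); the wrist camera has in their place "tool_from_camera" (4x4, takes a point from camera to tool coordinates, whose origin is the TCP and whose axes are the flange's). Camera axes: x right, y down, z forward; pixel columns grow to the right and rows downward; lengths in mm; the calibration is good to about 2 mm. A picture is of the moment at which its call begins: read the wrist's pose just before it.
- close_job(): hands the job in, once; it reports no verdict.
The state is a dict: "clock": time; "joint_positions": joint angles; "joint_vel": joint speeds; "joint_efforts": joint torques, N m; "position": TCP position; "tcp_rot": TCP orientation; "ft_force": force on the tool from outside, world axes, zero at the start; "torque": the same for the moment, N m; "width": finger opening in mm.
Only numpy, scipy, OpenCV 4.12 (cv2) and the standard library are available. Lean on these libraries where they do the work, as an engineer would, in place of code of your own. Each camera call takes 0.05 s, during which the arm holds its last target.

## Working session

There is one attempt and no reset: what is moved stays moved. The work goes in short steps, Python scripts to look and compute and a tool call to move; the robot and the scene stay as the last step left them, time stands still between calls to the robot, and variables do not carry over. Pictures are saved under pics/ and viewed, and the job is handed in when it is done.

Besides the shell and the picture viewer there is one more tool, called after ">>>" by a JSON object that holds its "name" and its "arguments", one argument or row to a line. servo_tool: Moves the arm, as the interface text tells. Its arguments: {"type":"object","properties":{"increments":{"type":"array"}},"required":["increments"]}

```bash
mkdir -p pics; ls
python3 - <<'E'
from station import *
import cv2,numpy as np
print(read_state())
for n in ["scene","side","wrist"]:
    c=read_camera(n); cv2.imwrite(f"pics/{n}0.png",c["pixels"]); np.savez(f"{n}0.npz",**c)
    print(n,c["mtx"],c["dist_coeffs"],c.get("cam_to_world",c.get("tool_from_camera")))
E
```

```text
pics
{'clock': 0.0, 'joint_positions': array([-1.33780737e-05,  2.60637913e-01, -1.39392173e-01,  1.17267049e+00,
       -1.78383745e-05,  1.57078119e+00]), 'joint_vel': array([-0.00017738, -0.00033705, -0.00123533,  0.00098615,  0.00095941,
        0.00073872]), 'joint_efforts': array([-3.22425103e-04, -4.05677426e+01,  2.53926122e+01,  1.89446745e-02,
       -4.02533055e-05,  2.61086342e-05]), 'position': array([ 5.24319781e+02, -1.27298039e-02,  2.30480316e+02]), 'tcp_rot': array([-6.66955803e-04,  7.07105831e-01,  7.07107090e-01, -6.79550233e-04]), 'ft_force': array([0.77368471, 0.12508098, 0.26242308]), 'torque': array([-0.01487328, -0.00536476,  0.05901481]), 'width': 85.3000679769069}
scene [[608.87446997   0.         324.20333941]
 [  0.         608.87446997 234.71821157]
 [  0.           0.           1.        ]] [-0.07089861  0.          0.          0.          0.        ] [[-8.69353103e-01 -3.03578239e-01  3.89955683e-01 -1.04780634e+02]
 [-4.93990515e-01  5.56319216e-01 -6.68193311e-01  9.55583089e+02]
 [-1.40908909e-02 -7.73530338e-01 -6.33602607e-01  1.01365549e+03]
 [ 
[... 291 characters left out ...]
1  2.56967724e-01  6.43204684e+01]
 [-2.91358006e-01 -4.30391904e-01  8.54326238e-01 -1.54674539e+03]
 [-6.86675138e-03 -8.92109063e-01 -4.51767936e-01  8.65508008e+02]
 [ 0.00000000e+00  0.00000000e+00  0.00000000e+00  1.00000000e+00]]
wrist [[396.90890465   0.         321.35456554]
 [  0.         396.90890465 246.75386673]
 [  0.           0.           1.        ]] [-0.05546008  0.          0.          0.          0.        ] [[ 1.33400672e-03 -9.51919540e-01 -3.06345246e-01  7.74218304e+01]
 [ 9.99998890e-01  1.47323370e-03 -2.23260224e-04  1.28965025e-01]
 [ 6.63843910e-04 -3.06344608e-01  9.51920449e-01 -1.43592090e+02]
 [ 0.00000000e+00  0.00000000e+00  0.00000000e+00  1.00000000e+00]]
```

View pics/scene0.png

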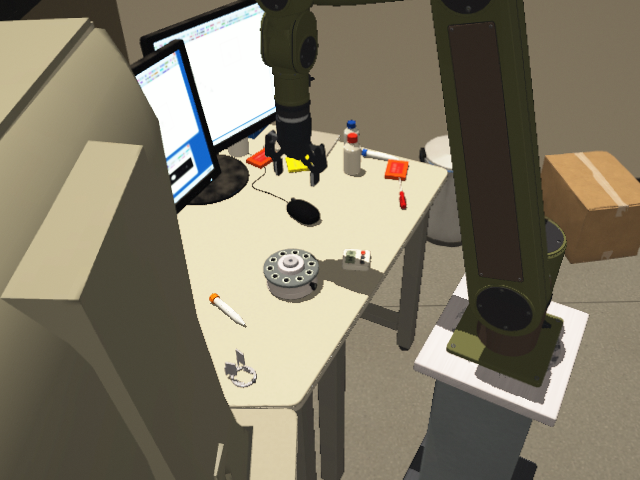

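View pics/side0.png

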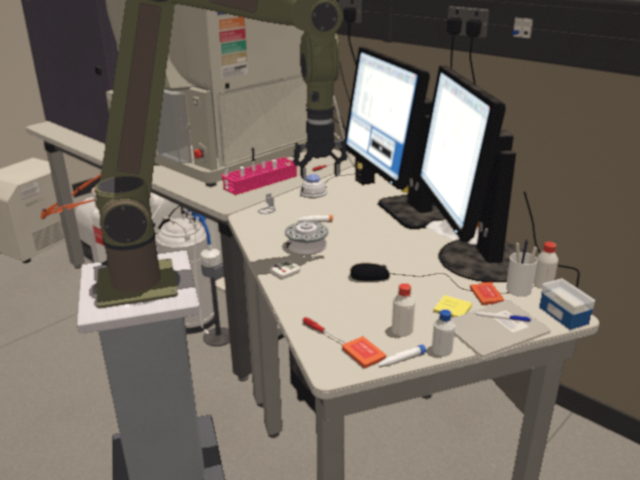

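View pics/wrist0.png

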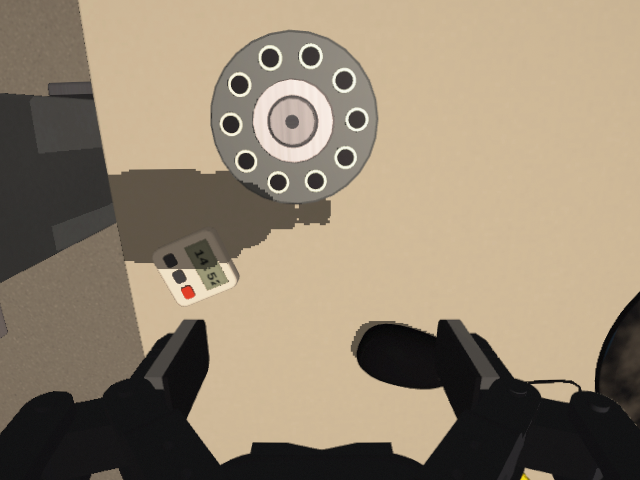

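The scene picture shows the rotator at about (291,265), the spare tube at (228,308) and the ring at (240,372). The wrist picture shows the rotator hub at (292,120). Next I'll measure the positions.

```bash
cat > h.py <<'E'
import numpy as np,cv2
from scipy.spatial.transform import Rotation as R
def Tw(c,st=None):
    if "cam_to_world" in c: return np.array(c["cam_to_world"])
    q=st["tcp_rot"]; T=np.eye(4); T[:3,:3]=R.from_quat([q[1],q[2],q[3],q[0]]).as_matrix(); T[:3,3]=st["position"]
    return T@np.array(c["tool_from_camera"])
def ray(c,T,u,v):
    p=cv2.undistortPoints(np.array([[[u,v]]],float),c["mtx"],c["dist_coeffs"])[0,0]
    return T[:3,3],T[:3,:3]@np.array([p[0],p[1],1])
def onplane(c,T,u,v,z):
    o,d=ray(c,T,u,v); return o+d*(z-o[2])/d[2]
def cloud(c,T):
    h,w=c["range_z"].shape; u,v=np.meshgrid(np.arange(w),np.arange(h))
    p=cv2.undistortPoints(np.stack([u,v],-1).reshape(-1,1,2).astype(float),c["mtx"],c["dist_coeffs"]).reshape(h,w,2)
    z=c["range_z"][...,None]; P=np.concatenate([p*z,z],-1)
    return P@T[:3,:3].T+T[:3,3]
E
python3 - <<'E'
from h import *
S=dict(np.load("scene0.npz")); W=dict(np.load("wrist0.npz"))
st=dict(tcp_rot=np.array([-6.66955803e-04,7.07105831e-01,7.07107090e-01,-6.79550233e-04]),position=np.array([524.32,0,230.48]))
T=Tw(W,st); C=cloud(W,T)
for u,v in [(292,121),(292,100),(270,90),(262,122),(324,122),(294,155),(200,350//1),(400,250),(292,40)]:
    print(u,v,C[v,u].round(1))
Ts=Tw(S);P=cloud(S,Ts)
for u,v in [(291,262),(240,372),(240,355),(230,378),(250,380),(228,370),(250,376),(260,372),(220,330)]: print(u,v,P[v,u].round(1))
m=(P[...,2]>3)&(P[...,2]<120); m[:330]=0;m[:,:205]=0;m[:,275:]=0
m&=(S["range_z"]>0)
ys,xs=np.nonzero(m);print(xs.min(),xs.max(),ys.min(),ys.max(),len(xs))
print(np.percentile(P[m],[0,5,50,95,100],axis=0).round(1))
cv2.imwrite("pics/crop1.png",cv2.resize(S["pixels"][230:410,190:340],None,fx=4.4,fy=3.3*1.0 if 0 else 3.3))
E
```

```text
292 121 [502.5  76.5  71.1]
292 100 [502.7  91.2  70.7]
270 90 [486.1  98.6  63.6]
262 122 [479.3  75.8  63.3]
324 122 [525.9  75.8  62.8]
294 155 [502.9  51.3  62.6]
200 350 [482.    0.8 254.2]
400 250 [ 6.021e+02 -4.610e+01  3.000e-01]
292 40 [502.  134.6  51.4]
291 262 [492.1  87.6  73.5]
240 372 [451.3 360.   -1.5]
240 355 [450.2 352.8  46.4]
230 378 [ 4.597e+02  3.833e+02 -4.000e-01]
250 380 [421.4 366.5  -1.7]
228 370 [458.6 385.8  29.3]
250 376 [427.6 357.8  -2.2]
260 372 [415.4 339.   -2.4]
220 330 [556.4 288.6   1.3]
206 274 330 479 584
[[261.5 238.4   3. ]
 [335.6 297.6   3.2]
 [446.2 380.2   6.1]
 [506.9 465.6  53.1]
 [580.4 548.   58.1]]
```

View pics/crop1.png

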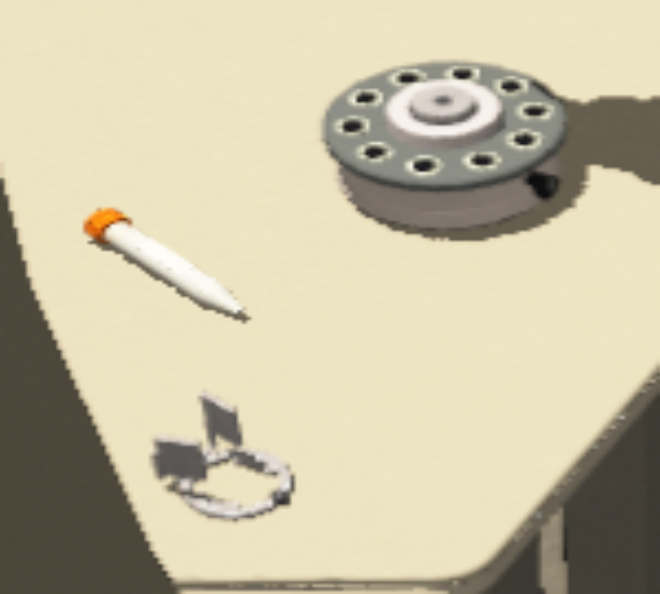

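>>> {"name": "servo_tool", "arguments": {
  "increments": [
    [-10, 40, 0, 0, 0, 0, 85],
    [-10, 40, 0, 0, 0, 0, 85],
    [-10, 40, 0, 0, 0, 0, 85],
    [-10, 40, 0, 0, 0, 0, 85],
    [-10, 40, 0, 0, 0, 0, 85],
    [-10, 40, 0, 0, 0, 0, 85],
    [-10, 40, 0, 0, 0, 0, 85],
    [-10, 40, 0, 0, 0, 0, 85]
  ]
}}

```text
clock: 0.82
position: [442.4, 318.4, 228.2]
tcp_rot: [0.001, 0.714, 0.7, -0.003]
ft_force: [0.8, 0.6, 0.2]
width: 85.1
```

Run:
```python
from station import *
from h import *
import pickle
st=read_state();c=read_camera("wrist");cv2.imwrite("pics/w1.png",c["pixels"]);pickle.dump((st,c),open("w1.pkl","wb"));print(st["position"],st["clock"],st["tcp_rot"])
c=read_camera("scene");cv2.imwrite("pics/s1.png",c["pixels"])
```

```text
[442.36146261 318.35618711 228.24964345] 0.8167 [ 0.00081868  0.71389963  0.70024272 -0.00260551]
```

View pics/w1.png

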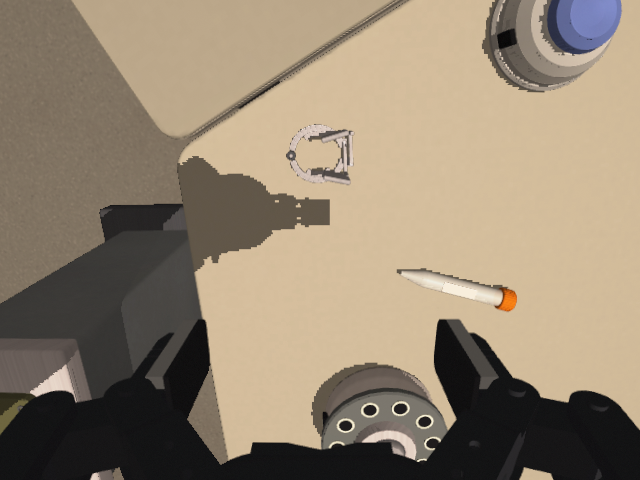

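View pics/s1.png

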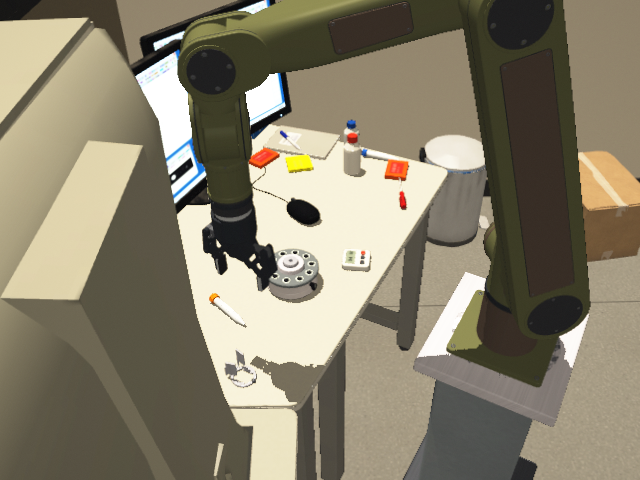

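The wrist view shows the ring at about (320,153), with the hinge at (291,156) and the ears at (350,136) and (350,180). The ears point toward world +x.

Run:
```python
from station import *
from h import *
import pickle
st,c=pickle.load(open("w1.pkl","rb"));T=Tw(c,st);C=cloud(c,T)
x=c["pixels"][100:210,260:390];cv2.imwrite("pics/cr.png",cv2.resize(x,None,fx=6,fy=5.4,interpolation=cv2.INTER_NEAREST))
for u,v in [(291,155),(320,125),(322,182),(320,153)]:print(u,v,onplane(c,T,u,v,5).round(1))
sub=C[100:210,275:370];m=(sub[...,2]>35)&(sub[...,2]<70)
print(m.sum(),np.percentile(sub[m],[0,10,50,90,100],axis=0).round(1))
m=(sub[...,2]>2.5)&(sub[...,2]<20);print(m.sum(),np.percentile(sub[m],[0,2,50,98,100],axis=0).round(1))
print("bench",C[60,180].round(),C[120,160].round(),"blue",C[20,590].round(), C[70,540].round(),st["joint_positions"])
print("desk",C[250,400],C[200,400],C[100,400])
```

```text
291 155 [415.1 364.5   5. ]
320 125 [441.9 390.2   5. ]
322 182 [442.8 339.5   5. ]
320 153 [441.4 365.8   5. ]
426 [[442.8 345.5  35. ]
 [445.7 348.5  39.6]
 [454.4 352.8  56.3]
 [463.1 384.7  57.6]
 [468.9 386.9  59. ]]
1495 [[398.2 313.4   2.5]
 [405.9 328.8   2.6]
 [438.3 367.    6. ]
 [474.5 399.5  14.6]
 [486.1 412.1  19.5]]
bench [321. 448.  -1.] [297. 398.  -1.] blue [634. 462.  68.] [618. 432.  36.] [ 0.62521959  0.29930976 -0.09064104  1.18575211 -0.00240025  2.21533597]
desk [ 5.18807870e+02  2.70102008e+02 -4.33664523e-01] [516.26479605 320.75709956   1.6599409 ] [513.03266552 410.49496779   0.55452646]
```

View pics/cr.png

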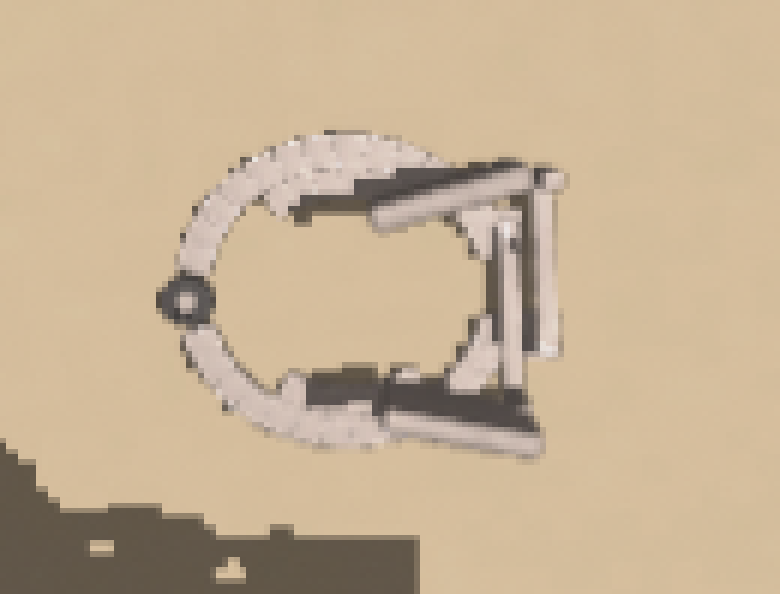

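Run:
```python
from h import *
import pickle
st,c=pickle.load(open("w1.pkl","rb"));T=Tw(c,st)
f=lambda u,v,z:onplane(c,T,260+(u-2.5)/6,100+(v-2.5)/5.4,z).round(1)
print("hinge",f(187,300,5))
print("top ear",f(375,215,56),f(530,178,56)); print("bot ear",f(388,425,56),f(540,442,56))
print("ring y",f(345,130,5),f(345,445,5),f(160,300,5))
print(T[:3,:3]); q=st["tcp_rot"]; M=R.from_quat([q[1],q[2],q[3],q[0]]).as_matrix();print(M.round(3))
```

```text
hinge [414.9 364.4   5. ]
top ear [443.7 380.4  56. ] [463.6 385.2  56. ]
bot ear [444.8 350.4  56. ] [464.9 347.5  56. ]
ring y [439.3 391.5   5. ] [438.3 339.6   5. ] [410.8 364.5   5. ]
[[ 0.99983334 -0.01611978 -0.00857018]
 [-0.01798558 -0.95027903 -0.31087984]
 [-0.00313275  0.31098217 -0.95041058]]
[[ 0.019  1.    -0.003]
 [ 1.    -0.019 -0.005]
 [-0.005 -0.002 -1.   ]]
```

>>> {"name": "servo_tool", "arguments": {
  "increments": [
    [1, 4, -7, 0, 0, 7.1, 85],
    [1, 4, -7, 0, 0, 7.1, 85],
    [1, 4, -7, 0, 0, 7.1, 85],
    [1, 4, -7, 0, 0, 7.1, 85],
    [1, 4, -7, 0, 0, 7.1, 85],
    [1, 4, -7, 0, 0, 7.1, 85],
    [1, 4, -7, 0, 0, 7.1, 85],
    [1, 4, -7, 0, 0, 7.1, 85],
    [1, 4, -7, 0, 0, 7.1, 85],
    [1, 4, -7, 0, 0, 7.1, 85]
  ]
}}

```text
clock: 1.75
position: [451.0, 360.4, 153.0]
tcp_rot: [0.001, 0.166, 0.986, -0.004]
ft_force: [-0.1, -0.7, -0.2]
width: 85.2
```

>>> {"name": "servo_tool", "arguments": {
  "increments": [
    [1, 3, -7, 0, 0, 7, 85],
    [1, 3, -7, 0, 0, 7, 85],
    [1, 3, -7, 0, 0, 7, 85],
    [0, 0, 0, 0, 0, 0, 85]
  ]
}}

```text
clock: 2.08
position: [453.8, 366.4, 128.1]
tcp_rot: [-0.0, -0.021, 1.0, -0.006]
ft_force: [0.9, 0.4, 0.2]
width: 85.3
```

```bash
cat > look.py <<'E'
from station import *
from h import *
import pickle,sys
n=sys.argv[1]
st=read_state();c=read_camera("wrist");cv2.imwrite(f"pics/{n}.png",c["pixels"]);pickle.dump((st,c),open(n+".pkl","wb"));print(st["position"].round(1),st["clock"],st["width"],st["ft_force"].round(2),st["torque"].round(3))
q=st["tcp_rot"]; M=R.from_quat([q[1],q[2],q[3],q[0]]).as_matrix();print(M.round(3).tolist())
E
python3 look.py w2
```

```text
[453.8 366.4 128.1] 2.0833 85.26148811181831 [0.94 0.42 0.23] [-0.     0.022  0.012]
[[-0.999, -0.042, -0.0], [-0.042, 0.999, -0.012], [0.001, -0.012, -1.0]]
```

View pics/w2.png

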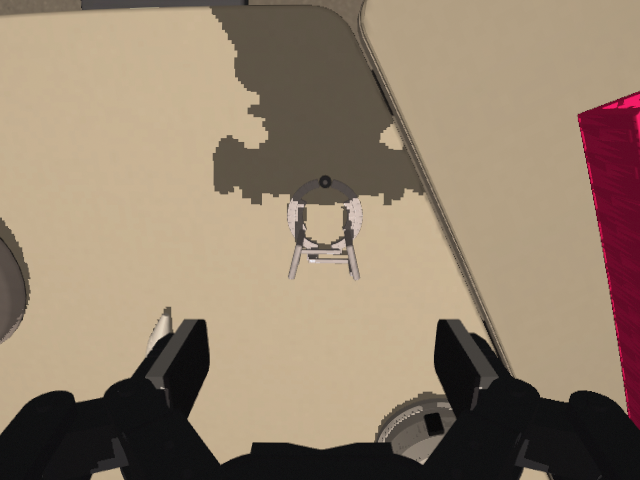

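The ring is centred at about (325,215), with the hinge at (325,182). The ear tops are around (295,262) and (353,262), midway between the fingers. The pink rack is well to the right.

Run:
```python
from h import *
import pickle
st,c=pickle.load(open("w2.pkl","rb"));T=Tw(c,st);C=cloud(c,T)
print("hinge",onplane(c,T,325,182,5)); print("rack",C[115,590],C[300,632], C[110,635])
x=c["pixels"][165:295,265:385];cv2.imwrite("pics/cr2.png",cv2.resize(x,None,fx=5,fy=4.5,interpolation=cv2.INTER_NEAREST))
S=C[165:295,265:385];m=(S[...,2]>46)&(S[...,2]<70)
q=S[m];print(m.sum());
for s in (q[q[:,1]>366],q[q[:,1]<366]): print(len(s),np.percentile(s,[2,50,98],axis=0).round(1).tolist(),np.polyfit(s[:,0],s[:,1],1))
```

```text
hinge [415.24945335 364.69176568   5.        ]
rack [363.04248816 527.28779298  17.54704127] [482.37929329 581.81688765  27.10754304] [360.10194615 532.33015565  49.02989781]
551
280 [[442.6, 378.5, 47.6], [451.5, 382.3, 56.5], [462.8, 386.7, 58.0]] [  0.27464817 258.33632076]
271 [[443.5, 346.1, 48.5], [452.4, 349.5, 56.5], [464.3, 352.7, 58.0]] [-2.01638372e-01  4.40796454e+02]
```

View pics/cr2.png

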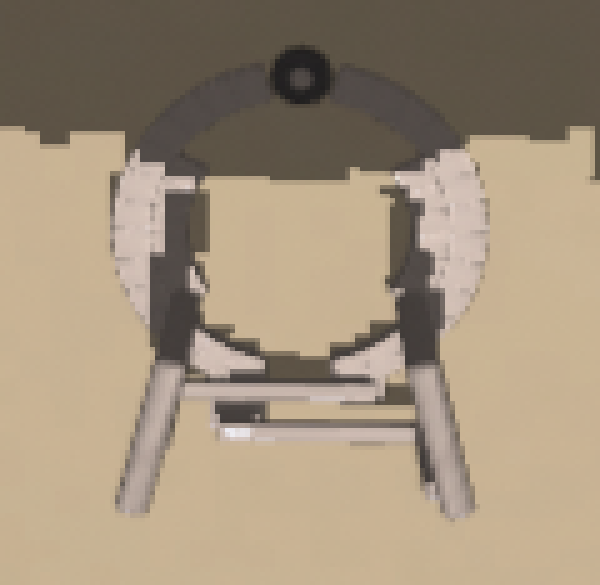

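>>> {"name": "servo_tool", "arguments": {
  "increments": [
    [0.5, 0, -20, 0.7, 0, 0, 65],
    [0, 0, -20, 0, 0, 0, 65],
    [0, 0, -20, 0, 0, 0, 65],
    [0, 0, -12, 0, 0, 0, 65],
    [0, 0, 0, 0, 0, 0, 65]
  ]
}}

```text
clock: 2.55
position: [456.8, 364.9, 57.7]
tcp_rot: [0.002, -0.01, 1.0, 0.001]
ft_force: [0.0, -0.0, -1.1]
width: 64.8
```

```bash
python3 look.py w3
```

```text
[456.8 364.9  57.7] 2.55 64.81897819921126 [ 0.02 -0.01 -1.07] [-0.067 -0.024  0.055]
[[-1.0, -0.019, 0.005], [-0.019, 1.0, 0.003], [-0.005, 0.003, -1.0]]
```

View pics/w3.png

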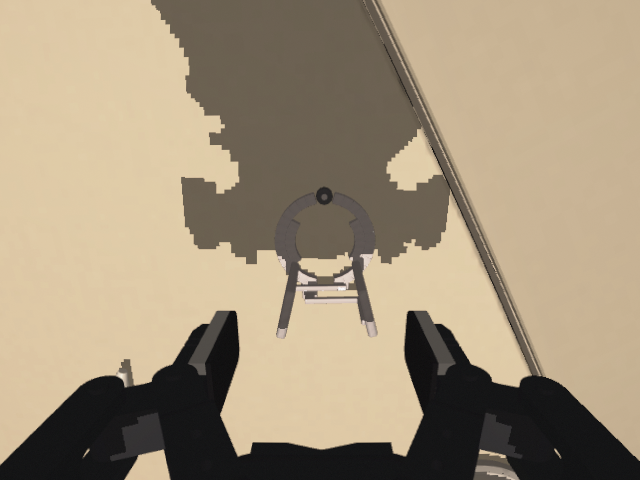

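The ring sits between the fingers, with the hinge at (324,196) and the ears at (285,330) and (370,328). I'll correct the drift and go down.

>>> {"name": "servo_tool", "arguments": {
  "increments": [
    [-2, 1, -14, 0, 0, 1.3, 60],
    [0, 0, -12, 0, 0, 0, 56],
    [0, 0, -6, 0, 0, 0, 52],
    [0, 0, 0, 0, 0, 0, 52]
  ]
}}

```text
clock: 2.93
position: [458.3, 367.4, 31.0]
tcp_rot: [0.006, -0.018, 1.0, 0.004]
ft_force: [0.7, -0.1, -0.3]
width: 52.1
```

```bash
python3 look.py w4
```

```text
[458.3 367.4  31. ] 2.9333 52.05351485752246 [ 0.73 -0.13 -0.3 ] [0.009 0.011 0.005]
[[-0.999, -0.036, 0.011], [-0.036, 0.999, 0.008], [-0.011, 0.007, -1.0]]
```

View pics/w4.png

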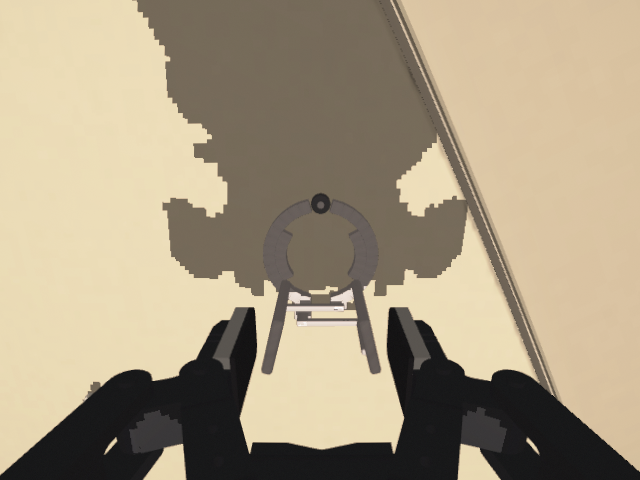

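>>> {"name": "servo_tool", "arguments": {
  "increments": [
    [-3, -1, -4, -0.4, 0.6, 0.3, 50],
    [0, 0, 0, 0, 0, 0, 50]
  ]
}}

```text
clock: 3.15
position: [456.7, 367.3, 29.4]
tcp_rot: [0.001, -0.02, 1.0, 0.001]
ft_force: [0.0, 0.7, 0.7]
width: 50.1
```

```bash
python3 look.py w5
```

```text
[456.7 367.3  29.4] 3.15 50.06244498685148 [0.04 0.73 0.73] [ 0.03  -0.025  0.026]
[[-0.999, -0.04, 0.003], [-0.04, 0.999, 0.003], [-0.003, 0.002, -1.0]]
```

>>> {"name": "servo_tool", "arguments": {
  "increments": [
    [-2, -1, -4, 0, 0, 0, 48],
    [0, 0, -1, 0, 0, 0, 46]
  ]
}}

```text
clock: 3.37
position: [456.1, 367.4, 25.9]
tcp_rot: [0.003, -0.02, 1.0, 0.002]
ft_force: [-0.5, 0.3, -0.3]
width: 45.7
```

```bash
python3 look.py w6
```

```text
[456.1 367.4  25.9] 3.3667 45.70789468027135 [-0.45  0.28 -0.34] [-0.04   0.066 -0.021]
[[-0.999, -0.04, 0.006], [-0.04, 0.999, 0.005], [-0.006, 0.005, -1.0]]
```

View pics/w6.png

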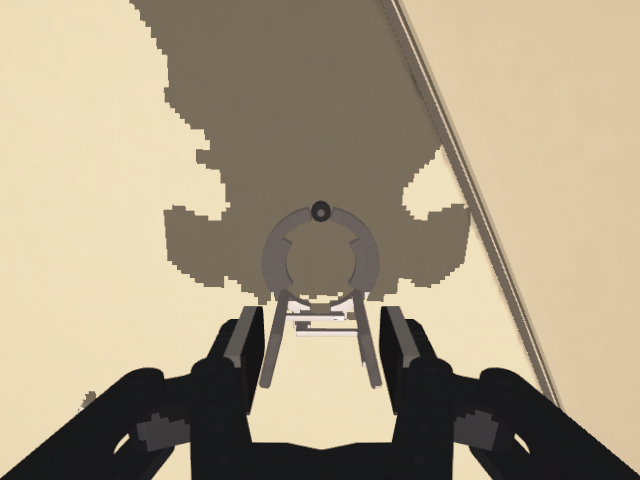

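>>> {"name": "servo_tool", "arguments": {
  "increments": [
    [0, 0, 0, 0, 0, 0, 42],
    [0, 0, 0, 0, 0, 0, 38],
    [0, 0, 0, 0, 0, 0, 34],
    [0, 0, 0, 0, 0, 0, 30],
    [0, 0, 0, 0, 0, 0, 26],
    [0, 0, 0, 0, 0, 0, 26]
  ]
}}

```text
clock: 3.92
position: [459.1, 369.7, 28.4]
tcp_rot: [0.006, -0.02, 1.0, 0.005]
ft_force: [-0.3, 0.6, 0.6]
width: 26.3
```

```bash
python3 look.py w7
```

```text
[459.1 369.7  28.4] 3.9167 26.259256489916222 [-0.31  0.62  0.62] [ 0.02  -0.034  0.016]
[[-0.999, -0.04, 0.012], [-0.04, 0.999, 0.009], [-0.012, 0.009, -1.0]]
```

View pics/w7.png

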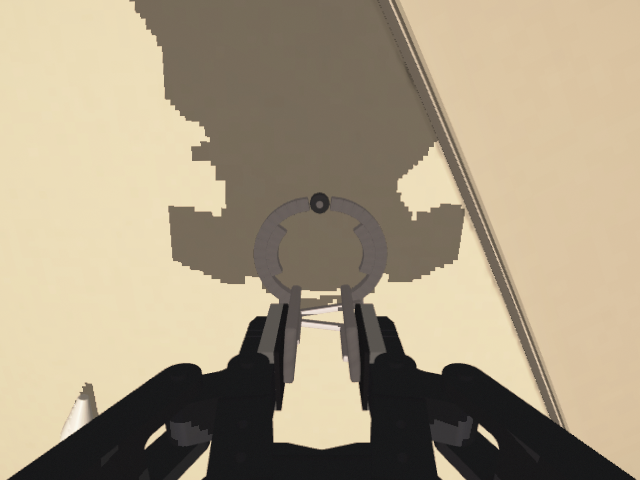

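Run:
```python
from h import *
import pickle
for n,u,v in (("w6",320.5,211),("w7",319,203)):
  st,c=pickle.load(open(n+".pkl","rb"));T=Tw(c,st);C=cloud(c,T)
  for z in (5,8): p=onplane(c,T,u,v,z);print(n,z,p.round(1),(p-st["position"]).round(1))
  for u2,v2 in ((268,250),(372,250),(295,215),(320,260)) : print(C[v2,u2].round(1))
```

```text
w6 5 [414.8 364.5   5. ] [-41.3  -2.9 -20.9]
w6 8 [414.1 364.5   8. ] [-41.9  -2.9 -17.9]
[433.2 342.3   4.8]
[431.3 387.7   5.1]
[416.6 353.9   6.5]
[438.4 365.3   0.7]
w7 5 [415.  366.1   5. ] [-44.1  -3.5 -23.4]
w7 8 [414.4 366.1   8. ] [-44.7  -3.5 -20.4]
[436.6 344.6   6.2]
[434.8 390.2   6.3]
[421.8 355.8   0.5]
[442.2 367.7   1.3]
```

>>> {"name": "servo_tool", "arguments": {
  "increments": [
    [-0.5, -0.4, -0.4, 0, 0, 0, 50],
    [-0.5, -0.4, -0.4, -0.2, 0.3, 0, 50],
    [-0.5, -0.4, -0.4, -0.2, 0.3, 0, 50],
    [-3, -3, -3, -0.2, 0.2, 0, 49],
    [-2, -1, -1, 0, 0, 0, 48]
  ]
}}

```text
clock: 4.38
position: [450.2, 362.7, 21.1]
tcp_rot: [-0.004, -0.02, 1.0, -0.002]
ft_force: [0.1, -0.0, -0.7]
width: 47.9
```

```bash
python3 look.py w8
```

```text
[450.2 362.7  21.1] 4.3833 47.850152522793515 [ 0.1  -0.03 -0.69] [0.095 0.035 0.023]
[[-0.999, -0.04, -0.007], [-0.04, 0.999, -0.005], [0.008, -0.005, -1.0]]
```

View pics/w8.png

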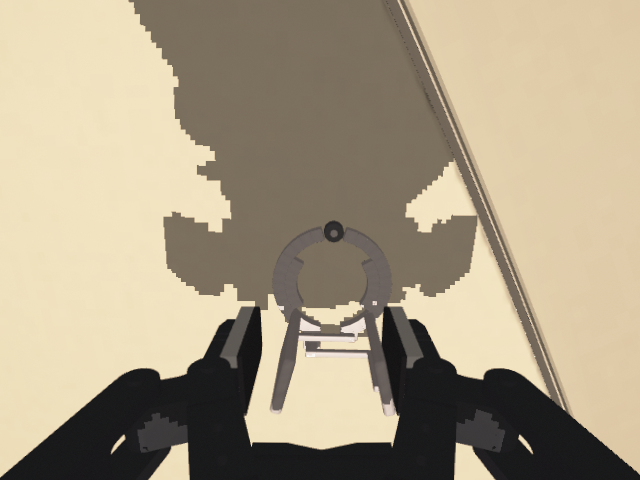

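>>> {"name": "servo_tool", "arguments": {
  "increments": [
    [0, 0, 0, 0, 0, 0, 50]
  ]
}}

```text
clock: 4.52
position: [449.4, 362.3, 20.7]
tcp_rot: [-0.004, -0.02, 1.0, -0.003]
ft_force: [0.2, 0.3, -0.1]
width: 50.0
```

>>> {"name": "servo_tool", "arguments": {
  "increments": [
    [5, 3, 4, 0, 0, 0, 50]
  ]
}}

```text
clock: 4.6
position: [452.5, 363.9, 23.7]
tcp_rot: [-0.006, -0.02, 1.0, -0.004]
ft_force: [-1.4, -0.3, -0.6]
width: 49.6
```

>>> {"name": "servo_tool", "arguments": {
  "increments": [
    [0, 0, 0, 0, 0, 0, 50]
  ]
}}

```text
clock: 4.68
position: [454.2, 365.0, 24.7]
tcp_rot: [-0.005, -0.02, 1.0, -0.003]
ft_force: [0.4, 0.0, 0.3]
width: 49.8
```

>>> {"name": "servo_tool", "arguments": {
  "increments": [
    [0, 0, 0, 0, 0, 0, 50]
  ]
}}

```text
clock: 4.77
position: [454.3, 365.1, 24.8]
tcp_rot: [-0.005, -0.02, 1.0, -0.003]
ft_force: [-0.2, 0.5, -0.3]
width: 50.0
```

>>> {"name": "servo_tool", "arguments": {
  "increments": [
    [0.5, 1, 0.5, 0.4, -0.6, 0, 48],
    [0, 0, 0, 0, 0, 0, 47]
  ]
}}

```text
clock: 4.93
position: [455.7, 366.7, 25.7]
tcp_rot: [0.002, -0.02, 1.0, 0.001]
ft_force: [-1.1, -0.5, 0.4]
width: 47.0
```

>>> {"name": "servo_tool", "arguments": {
  "increments": [
    [0, 0, 0, 0, 0, 0, 43],
    [0, 0, 0, 0, 0, 0, 39]
  ]
}}

```text
clock: 5.1
position: [456.5, 367.2, 26.5]
tcp_rot: [0.003, -0.02, 1.0, 0.002]
ft_force: [-0.2, -0.6, 1.7]
width: 39.1
```

>>> {"name": "servo_tool", "arguments": {
  "increments": [
    [0, 0, 0, 0, 0, 0, 35],
    [0, 0, 0, 0, 0, 0, 31]
  ]
}}

```text
clock: 5.27
position: [457.6, 367.9, 27.6]
tcp_rot: [0.004, -0.02, 1.0, 0.002]
ft_force: [-0.1, 0.1, 0.6]
width: 31.0
```

>>> {"name": "servo_tool", "arguments": {
  "increments": [
    [-1, -0.7, -1.2, -0.1, 0.2, 0, 28],
    [-1, -0.7, -1.2, -0.1, 0.2, 0, 25]
  ]
}}

```text
clock: 5.43
position: [458.8, 368.5, 27.7]
tcp_rot: [0.004, -0.02, 1.0, 0.002]
ft_force: [1.3, -0.1, 8.2]
width: 25.4
```

>>> {"name": "servo_tool", "arguments": {
  "increments": [
    [-0.5, -0.4, -0.5, 0, 0, 0, 22],
    [-0.5, -0.4, -0.5, 0, 0, 0, 20],
    [0, 0, 0, 0, 0, 0, 19]
  ]
}}

```text
clock: 5.68
position: [459.7, 369.4, 28.5]
tcp_rot: [0.006, -0.02, 1.0, 0.004]
ft_force: [0.2, -0.3, 2.0]
width: 19.8
```

```bash
python3 look.py w9
python3 - <<'E'
from station import *
from h import *
for n in("scene","side"):
  c=read_camera(n)
  p,s=((300,190),150) if 0 else ((0,0),0)
  x=c["pixels"][310:410,190:310] if n=="scene" else c["pixels"][150:260,220:350]
  cv2.imwrite(f"pics/{n}9.png",cv2.resize(x,None,fx=5,fy=5,interpolation=cv2.INTER_NEAREST))
E
```

```text
[459.7 369.4  28.5] 5.6833 19.792069760802256 [ 0.18 -0.26  1.97] [-0.107 -0.096  0.004]
[[-0.999, -0.04, 0.011], [-0.04, 0.999, 0.009], [-0.011, 0.008, -1.0]]
```

View pics/w9.png

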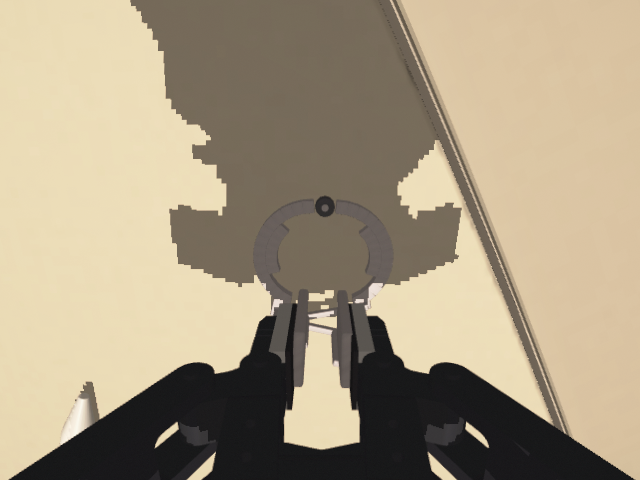

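View pics/scene9.png

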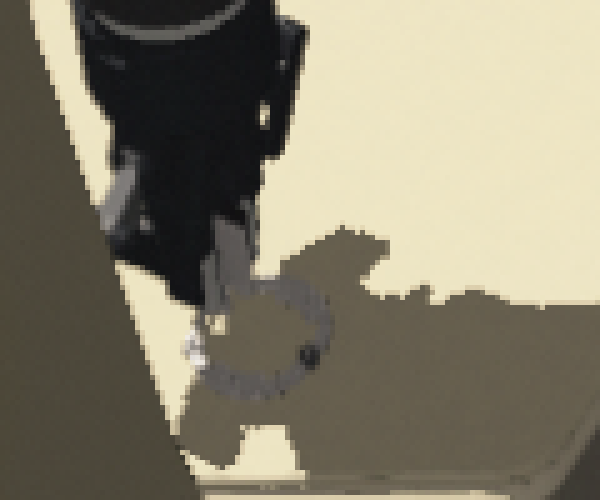

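View pics/side9.png

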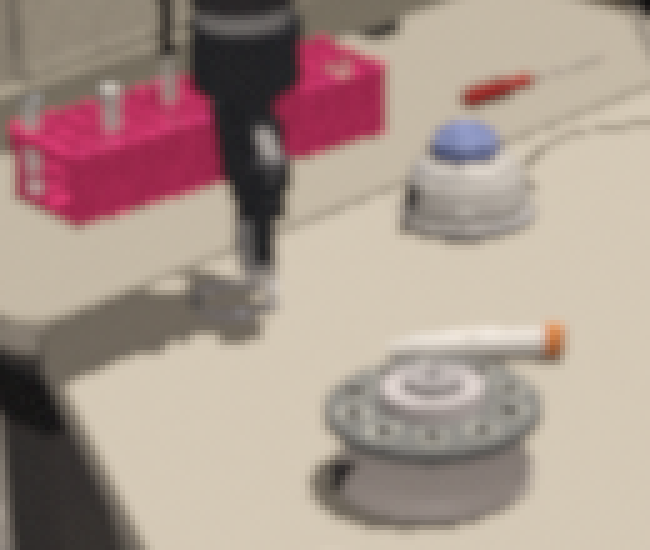

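>>> {"name": "servo_tool", "arguments": {
  "increments": [
    [0, 0, 0, 0, 0, 0, 18.5],
    [0, 0, 0, 0, 0, 0, 18],
    [0, 0, 0, 0, 0, 0, 18]
  ]
}}

```text
clock: 6.08
position: [459.6, 370.0, 28.4]
tcp_rot: [0.005, -0.02, 1.0, 0.005]
ft_force: [0.5, 0.4, 4.2]
width: 18.2
```

>>> {"name": "servo_tool", "arguments": {
  "increments": [
    [-0.5, -0.4, 12, -0.3, 0.4, 0, 18],
    [-0.5, -0.4, 15, -0.3, 0.4, 0, 18],
    [0, 0, 15, 0, 0, 0, 18],
    [0, 0, 15, 0, 0, 0, 18],
    [0, 0, 10, 0, 0, 0, 18],
    [0, 0, 0, 0, 0, 0, 18]
  ]
}}

```text
clock: 6.58
position: [450.0, 361.0, 89.9]
tcp_rot: [-0.011, -0.02, 1.0, -0.009]
ft_force: [0.9, -0.9, -0.5]
width: 18.2
```

```bash
python3 look.py w10
python3 - <<'E'
from station import *
from h import *
for n in("scene","side"):
  c=read_camera(n)
  x=c["pixels"][290:400,190:310] if n=="scene" else c["pixels"][130:240,220:350]
  cv2.imwrite(f"pics/{n}10.png",cv2.resize(x,None,fx=5,fy=5,interpolation=cv2.INTER_NEAREST))
E
```

```text
[450.  361.   89.9] 6.5833 18.179641604694133 [ 0.9  -0.93 -0.52] [ 0.054 -0.014  0.018]
[[-0.999, -0.04, -0.022], [-0.04, 0.999, -0.019], [0.023, -0.018, -1.0]]
```

View pics/w10.png

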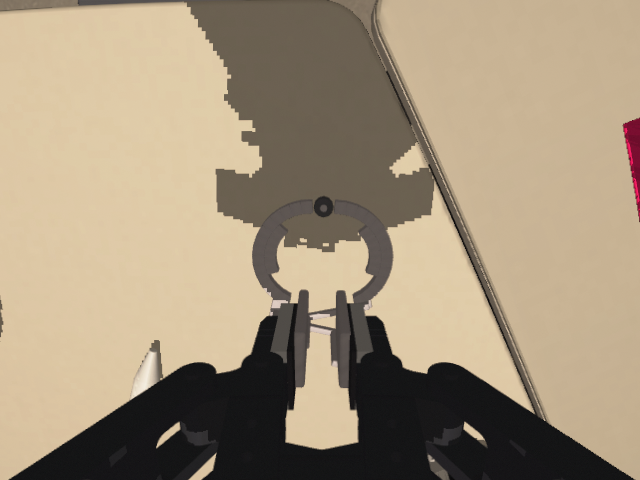

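View pics/scene10.png

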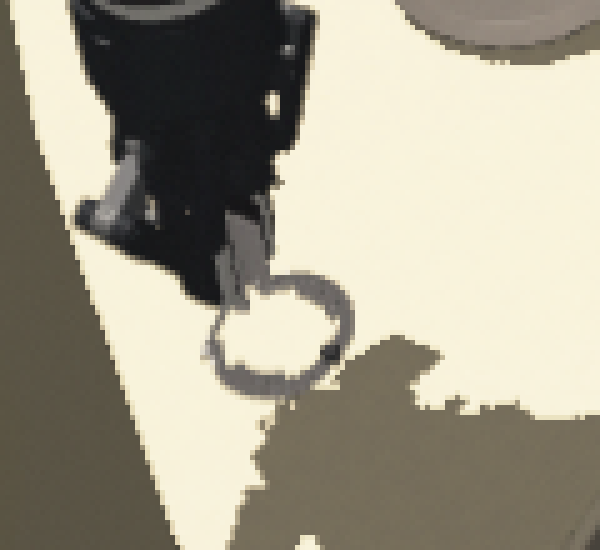

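View pics/side10.png

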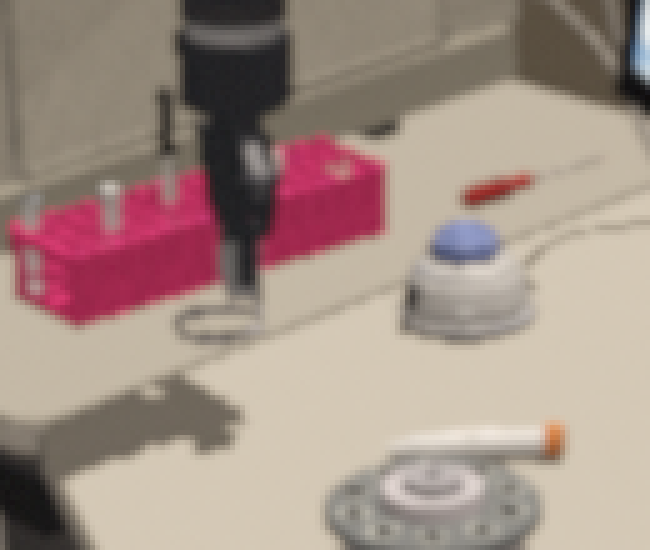

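The ring is lifted and spread. It shows at about (323,255) with the hinge at (323,206), roughly level and centred under the gripper. Next I'll measure its pose in the tool frame.

```bash
cat > ring.py <<'E'
from h import *
import pickle,sys
st,c=pickle.load(open(sys.argv[1]+".pkl","rb"));hv=(323,206)
C=cloud(c,np.array(c["tool_from_camera"]))
S=C.reshape(-1,3)
z=C[...,2]; 
m=(z>5)&(z<40)&(np.abs(C[...,1])<40)&(C[...,0]>-5)&(C[...,0]<60)
lab,n=0,0
P=C[m];print(len(P))
# plane fit robust
A=np.c_[P[:,:2],np.ones(len(P))];k=np.ones(len(P),bool)
for i in range(6):
    s=np.linalg.lstsq(A[k],P[k,2],rcond=None)[0];r=P[:,2]-A@s;k=abs(r)<max(2.0,2*np.median(abs(r)))
print("plane z=ax+by+c",s,k.sum(),r[k].std())
Q=P[k];print(np.percentile(Q,[0,1,50,99,100],axis=0).round(1).tolist())
T=np.array(c["tool_from_camera"])
# hinge by dark
o,d=ray(c,T,*hv);t=(s[2]+s[0]*o[0]+s[1]*o[1]-o[2])/(d[2]-s[0]*d[0]-s[1]*d[1]);print("hinge tool",(o+t*d).round(1))
mm=np.zeros(m.shape,np.uint8);mm[m]=255;cv2.imwrite("pics/mask.png",mm)
E
python3 ring.py w10
```

```text
5431
plane z=ax+by+c [-9.23980661e-03  1.38197184e-03  2.23004119e+01] 5015 0.6937882761548582
[[-5.0, -31.9, 19.9], [-3.1, -30.7, 20.3], [26.4, -0.7, 22.1], [45.7, 29.7, 23.8], [47.2, 30.8, 24.3]]
hinge tool [43.4 -0.3 21.9]
```

View pics/mask.png

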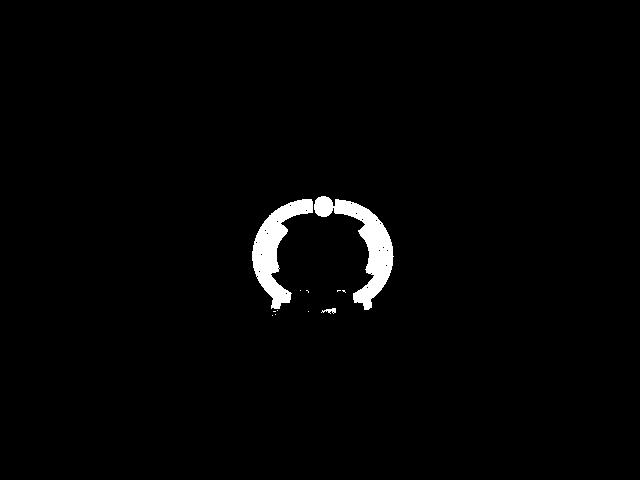

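>>> {"name": "servo_tool", "arguments": {
  "increments": [
    [2, -10, 8, 0.3, -0.4, 0, 18],
    [6, -25, 10, 0.3, -0.3, 0, 18],
    [8, -32, 10, 0.3, -0.3, 0, 18],
    [9, -35, 10, 0, 0, 0, 18],
    [9, -35, 10, 0, 0, 0, 18],
    [9, -35, 5, 0, 0, 0, 18],
    [9, -35, 5, 0, 0, 0, 18],
    [8, -30, 0, 0, 0, 0, 18],
    [6, -20, 0, 0, 0, 0, 18],
    [0, 0, 0, 0, 0, 0, 18]
  ]
}}

```text
clock: 7.57
position: [508.5, 84.5, 142.1]
tcp_rot: [-0.008, -0.023, 1.0, -0.007]
ft_force: [0.4, 0.1, -0.4]
width: 18.0
```

```bash
python3 look.py w11;python3 ring.py w11
```

```text
[508.5  84.5 142.1] 7.5667 18.006242091499722 [ 0.41  0.15 -0.44] [ 0.026 -0.028 -0.053]
[[-0.999, -0.045, -0.015], [-0.045, 0.999, -0.015], [0.016, -0.014, -1.0]]
5438
plane z=ax+by+c [-9.47340034e-03  2.60882029e-03  2.22646476e+01] 5014 0.6910267274805355
[[-5.0, -32.0, 19.8], [-3.3, -30.7, 20.3], [26.3, -1.1, 22.0], [45.8, 29.6, 23.8], [47.4, 30.8, 24.2]]
hinge tool [43.4 -0.3 21.9]
```

View pics/w11.png

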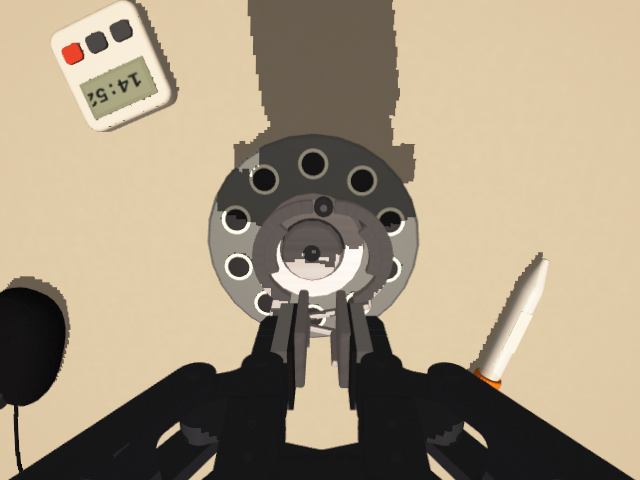

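The spindle's centre dot shows at (312,254), through the spread ring.

```bash
cat > ax.py <<'E'
from h import *
import pickle,sys
n,u,v=sys.argv[1],float(sys.argv[2]),float(sys.argv[3])
st,c=pickle.load(open(n+".pkl","rb"));T=Tw(c,st);C=cloud(c,T)
m=(abs(C[...,0]-502)<16)&(abs(C[...,1]-77)<16)&(C[...,2]>55)&(C[...,2]<90);zt=np.median(C[m][:,2])
print("head top z",zt,m.sum(),np.percentile(C[m][:,2],[5,50,95]))
p=onplane(c,T,u,v,zt);print("axis",p.round(1))
q=st["tcp_rot"];M=R.from_quat([q[1],q[2],q[3],q[0]]).as_matrix()
hub=(np.hypot(C[...,0]-p[0],C[...,1]-p[1])>22)&(np.hypot(C[...,0]-p[0],C[...,1]-p[1])<28)&(C[...,2]>50)&(C[...,2]<zt-4);print("hub",np.median(C[hub][:,2]),hub.sum())
rc=st["position"]+M@np.array([19.4,-0.3,27]);print("ring c",rc.round(1),"d axis-ring",(p-rc).round(1))
print("levelled TCP target", (p[:2]-(M@np.array([19.4,-0.3,0]))[:2]).round(1), "yaw-level")
print("level rot deg x,y:",np.degrees([-M[1,2],M[0,2]]).round(2))
E
python3 ax.py w11 312 254
python3 - <<'E'
from h import *
c=dict(np.load("wrist0.npz"))
st=dict(tcp_rot=np.array([-6.66955803e-04,7.07105831e-01,7.07107090e-01,-6.79550233e-04]),position=np.array([524.32,0,230.48]))
T=Tw(c,st);print(onplane(c,T,292,121.5,71))
x=c["pixels"][70:175,240:345];cv2.imwrite("pics/cr0.png",cv2.resize(x,None,fx=5,fy=5,interpolation=0))
E
```

```text
head top z 70.10702168229659 2870 [63.58183669 70.10702168 71.21186787]
axis [502.9  76.9  70.1]
hub 63.24872423951754 1536
ring c [488.7  82.9 115.4] d axis-ring [ 14.2  -6.  -45.3]
levelled TCP target [522.3  78. ] yaw-level
level rot deg x,y: [ 0.86 -0.88]
[502.45079333  76.18743228  71.        ]
```

View pics/cr0.png

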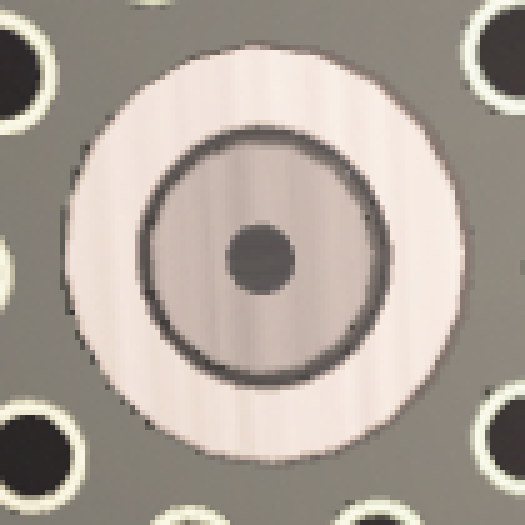

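>>> {"name": "servo_tool", "arguments": {
  "increments": [
    [7, -3, -8, 0.4, -0.4, 0, 18],
    [5, -3, -8, 0.3, -0.3, 0, 18],
    [0, 0, -4, 0, 0, 0, 18],
    [0, 0, 0, 0, 0, 0, 18]
  ]
}}

```text
clock: 7.95
position: [517.3, 80.1, 119.9]
tcp_rot: [-0.004, -0.023, 1.0, 0.0]
ft_force: [0.2, 0.5, 0.7]
width: 18.5
```

```bash
python3 look.py w12;python3 ring.py w12
```

```text
[517.3  80.1 119.9] 7.95 18.50315920848311 [0.16 0.55 0.69] [-0.023  0.016  0.035]
[[-0.999, -0.046, -0.007], [-0.046, 0.999, 0.0], [0.007, 0.001, -1.0]]
5432
plane z=ax+by+c [-1.07523650e-02  2.32317811e-03  2.23079191e+01] 5020 0.692433273842211
[[-5.0, -31.8, 19.9], [-3.3, -30.7, 20.3], [26.3, -1.1, 22.0], [45.8, 29.7, 23.7], [47.3, 30.9, 24.3]]
hinge tool [43.4 -0.3 21.8]
```

View pics/w12.png

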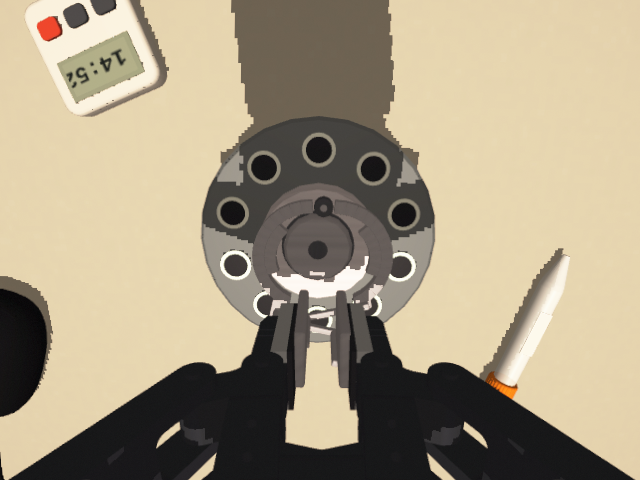

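```bash
python3 ax.py w12 318 250
```

```text
head top z 70.075958379133 3590 [63.45745479 70.07595838 71.22172218]
axis [502.5  76.8  70.1]
hub 63.22197516298074 1556
ring c [497.7  78.9  93. ] d axis-ring [  4.8  -2.1 -23. ]
levelled TCP target [521.9  77.9] yaw-level
level rot deg x,y: [-0.01 -0.43]
```

>>> {"name": "servo_tool", "arguments": {
  "increments": [
    [4, -2, -6, 0, -0.3, 0, 18],
    [0, 0, -4, 0, 0, 0, 18],
    [0, 0, 0, 0, 0, 0, 18]
  ]
}}

```text
clock: 8.25
position: [520.9, 79.9, 109.3]
tcp_rot: [-0.001, -0.025, 1.0, 0.0]
ft_force: [-0.8, -0.3, -1.7]
width: 18.7
```

```bash
python3 look.py w13;python3 ring.py w13
```

```text
[520.9  79.9 109.3] 8.25 18.67379664815027 [-0.77 -0.28 -1.74] [-0.004  0.016  0.034]
[[-0.999, -0.049, -0.002], [-0.049, 0.999, 0.0], [0.002, 0.0, -1.0]]
8653
plane z=ax+by+c [-1.30037024e-01 -2.34954211e-02  3.13545502e+01] 8631 8.01690873502925
[[-5.0, -31.9, 17.3], [-3.5, -30.2, 19.9], [22.5, -2.0, 22.7], [45.6, 29.2, 39.9], [47.4, 30.8, 40.0]]
hinge tool [42.6 -0.2 25.8]
```

View pics/w13.png

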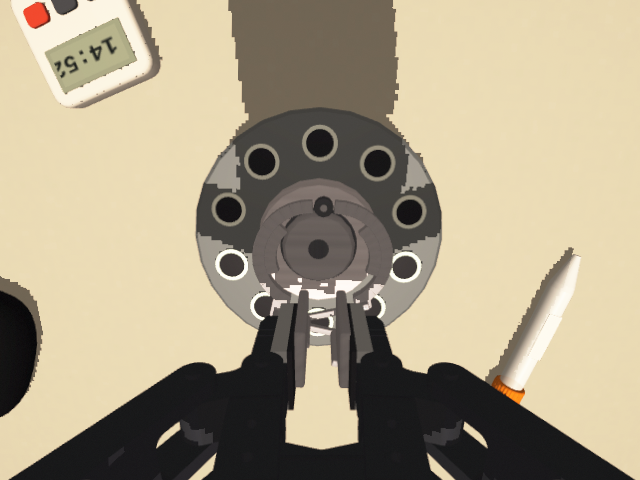

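```bash
python3 ax.py w13 318.5 249
```

```text
head top z 70.1302283361091 3967 [63.74773781 70.13022834 71.24641871]
axis [502.4  76.6  70.1]
hub 63.25872964119682 1744
ring c [501.5  78.6  82.3] d axis-ring [  0.9  -2.  -12.2]
levelled TCP target [521.8  77.9] yaw-level
level rot deg x,y: [-0.02 -0.14]
```

>>> {"name": "servo_tool", "arguments": {
  "increments": [
    [1, -2.5, -2, 0, 0, 0, 18],
    [0, 0, 0, 0, 0, 0, 18]
  ]
}}

```text
clock: 8.47
position: [522.2, 77.7, 107.5]
tcp_rot: [-0.001, -0.025, 1.0, 0.0]
ft_force: [-0.3, 0.1, -1.9]
width: 18.0
```

>>> {"name": "servo_tool", "arguments": {
  "increments": [
    [0, -0.5, -1, 0, 0, 0, 18]
  ]
}}

```text
clock: 8.55
position: [522.4, 77.3, 106.7]
tcp_rot: [-0.001, -0.025, 1.0, 0.0]
ft_force: [-0.3, -0.3, 0.1]
width: 18.5
```

```bash
python3 look.py w14
python3 - <<'E'
import pickle,cv2
c=pickle.load(open("w14.pkl","rb"))[1];cv2.imwrite("pics/cr14.png",cv2.resize(c["pixels"][170:330,240:400],None,fx=3.75,fy=3.75,interpolation=0))
E
```

```text
[522.4  77.3 106.7] 8.55 18.4805118206364 [-0.26 -0.31  0.13] [-0.034  0.016 -0.034]
[[-0.999, -0.05, -0.001], [-0.05, 0.999, 0.001], [0.001, 0.001, -1.0]]
```

View pics/cr14.png

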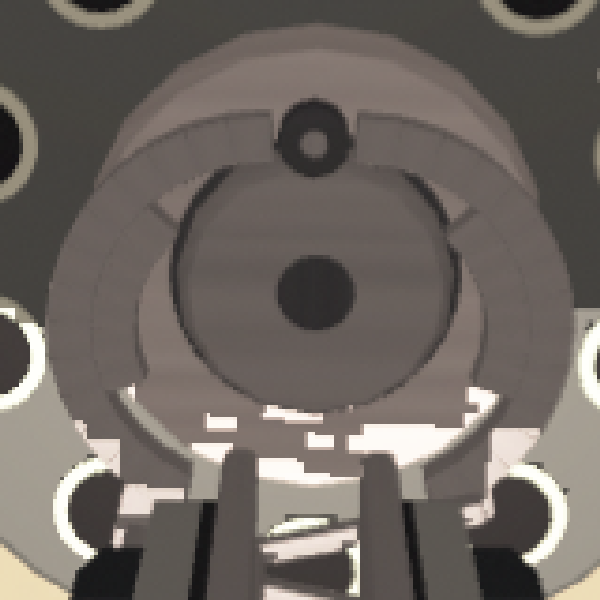

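```bash
python3 ax.py w14 323.8 247.6
```

```text
head top z 70.16637293400612 4021 [64.44047646 70.16637293 71.3172849 ]
axis [502.3  76.5  70.2]
hub 63.25955998548456 1874
ring c [503.   76.   79.8] d axis-ring [-0.7  0.5 -9.6]
levelled TCP target [521.7  77.8] yaw-level
level rot deg x,y: [-0.03 -0.08]
```

>>> {"name": "servo_tool", "arguments": {
  "increments": [
    [-0.8, 0.5, -3, 0, 0, 0, 18],
    [0, 0, -3, 0, 0, 0, 18],
    [0, 0, -1, 0, 0, 0, 18]
  ]
}}

```text
clock: 8.85
position: [521.8, 77.5, 99.3]
tcp_rot: [-0.0, -0.025, 1.0, 0.0]
ft_force: [-0.5, -0.5, -1.0]
width: 18.6
```

>>> {"name": "servo_tool", "arguments": {
  "increments": [
    [0, 0, -1, 0, 0, 0, 18]
  ]
}}

```text
clock: 8.93
position: [521.7, 77.5, 98.1]
tcp_rot: [-0.0, -0.025, 1.0, 0.0]
ft_force: [0.2, -0.7, -0.4]
width: 18.4
```

```bash
python3 look.py w15
python3 - <<'E'
import pickle,cv2
c=pickle.load(open("w15.pkl","rb"))[1];cv2.imwrite("pics/cr15.png",cv2.resize(c["pixels"][170:330,240:400],None,fx=3.75,fy=3.75,interpolation=0))
E
```

```text
[521.7  77.5  98.1] 8.9333 18.423944322888676 [ 0.23 -0.69 -0.41] [-0.052 -0.018  0.008]
[[-0.999, -0.05, -0.001], [-0.05, 0.999, 0.001], [0.001, 0.001, -1.0]]
```

View pics/cr15.png

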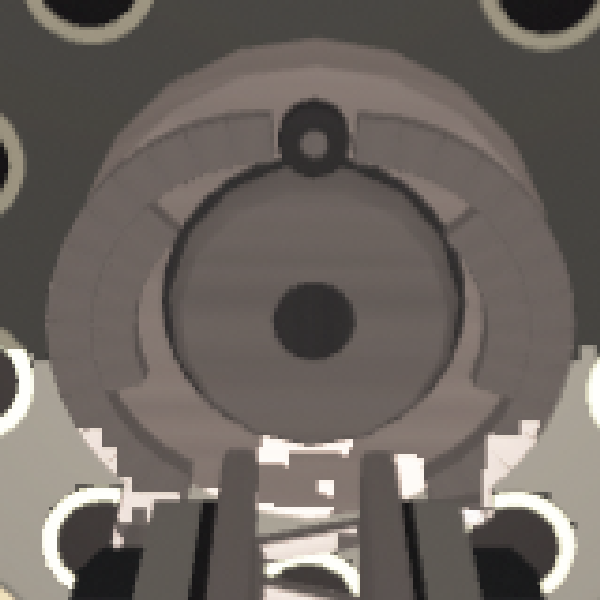

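>>> {"name": "servo_tool", "arguments": {
  "increments": [
    [-0.5, 0.2, -2, 0, 0, 0, 18]
  ]
}}

```text
clock: 9.07
position: [521.3, 77.7, 96.0]
tcp_rot: [-0.0, -0.025, 1.0, 0.0]
ft_force: [-0.9, 1.0, 0.3]
width: 18.5
```

>>> {"name": "servo_tool", "arguments": {
  "increments": [
    [0, 0, -1.5, 0, 0, 0, 18]
  ]
}}

```text
clock: 9.15
position: [521.1, 77.7, 94.3]
tcp_rot: [-0.001, -0.025, 1.0, 0.0]
ft_force: [-0.2, -0.4, 0.1]
width: 18.3
```

>>> {"name": "servo_tool", "arguments": {
  "increments": [
    [0, 0, -1, 0, 0, 0, 18]
  ]
}}

```text
clock: 9.23
position: [521.0, 77.8, 93.1]
tcp_rot: [-0.001, -0.025, 1.0, 0.0]
ft_force: [0.1, -0.2, -0.9]
width: 18.4
```

>>> {"name": "servo_tool", "arguments": {
  "increments": [
    [0, 0, -1, 0, 0, 0, 18]
  ]
}}

```text
clock: 9.32
position: [521.0, 77.7, 91.9]
tcp_rot: [-0.001, -0.025, 1.0, 0.0]
ft_force: [-0.0, 0.0, -0.0]
width: 18.5
```

>>> {"name": "servo_tool", "arguments": {
  "increments": [
    [0, 0, -1, 0, 0, 0, 18]
  ]
}}

```text
clock: 9.4
position: [521.0, 77.7, 90.8]
tcp_rot: [-0.001, -0.025, 1.0, 0.0]
ft_force: [-0.8, 0.0, -0.9]
width: 18.1
```

>>> {"name": "servo_tool", "arguments": {
  "increments": [
    [0, 0, -1, 0, 0, 0, 18]
  ]
}}

```text
clock: 9.48
position: [521.1, 77.8, 89.8]
tcp_rot: [-0.001, -0.025, 1.0, 0.0]
ft_force: [-0.4, -0.4, 1.2]
width: 18.4
```

>>> {"name": "servo_tool", "arguments": {
  "increments": [
    [0, 0, -1, 0, 0, 0, 18]
  ]
}}

```text
clock: 9.57
position: [521.1, 77.8, 89.0]
tcp_rot: [-0.0, -0.025, 1.0, 0.0]
ft_force: [-0.8, 1.1, 2.1]
width: 18.4
```

```bash
python3 look.py w16
python3 - <<'E'
import pickle,cv2
c=pickle.load(open("w16.pkl","rb"))[1];cv2.imwrite("pics/cr16.png",cv2.resize(c["pixels"][170:330,240:400],None,fx=3.75,fy=3.75,interpolation=0))
E
```

```text
[521.1  77.8  89. ] 9.5667 18.439977625833638 [-0.78  1.14  2.11] [-0.083  0.22  -0.038]
[[-0.999, -0.05, -0.001], [-0.05, 0.999, 0.001], [0.001, 0.001, -1.0]]
```

View pics/cr16.png

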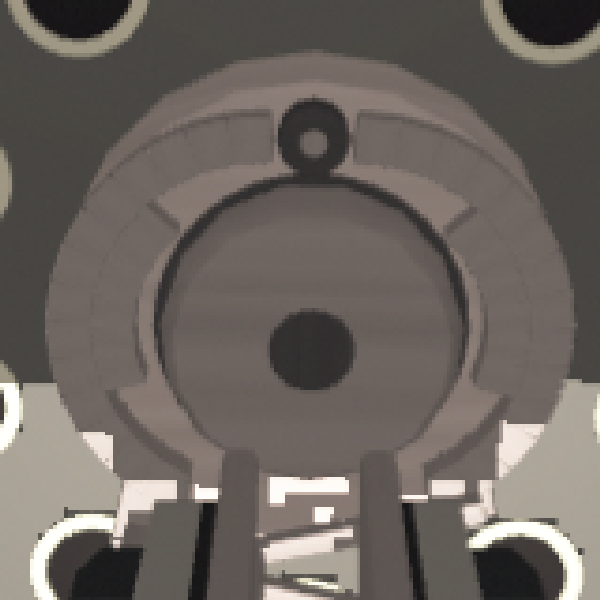

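>>> {"name": "servo_tool", "arguments": {
  "increments": [
    [0, 0, -1.2, 0, 0, 0, 18],
    [0, 0, -1.2, 0, 0, 0, 18]
  ]
}}

```text
clock: 9.78
position: [521.2, 77.8, 86.9]
tcp_rot: [-0.0, -0.025, 1.0, 0.0]
ft_force: [-1.0, -0.7, 3.7]
width: 18.2
```

>>> {"name": "servo_tool", "arguments": {
  "increments": [
    [0, 0, -1.2, 0, 0, 0, 18],
    [0, 0, -1.2, 0, 0, 0, 18]
  ]
}}

```text
clock: 9.95
position: [521.2, 77.8, 85.0]
tcp_rot: [-0.0, -0.025, 1.0, 0.0]
ft_force: [-1.9, -0.3, 4.6]
width: 18.4
```

```bash
python3 look.py w17
python3 - <<'E'
import pickle,cv2
c=pickle.load(open("w17.pkl","rb"))[1];cv2.imwrite("pics/cr17.png",cv2.resize(c["pixels"][170:330,240:400],None,fx=3.75,fy=3.75,interpolation=0))
E
```

```text
[521.2  77.8  85. ] 9.95 18.443148472556988 [-1.94 -0.32  4.6 ] [-0.079  0.383 -0.016]
[[-0.999, -0.05, -0.0], [-0.05, 0.999, 0.001], [0.0, 0.001, -1.0]]
```

View pics/cr17.png

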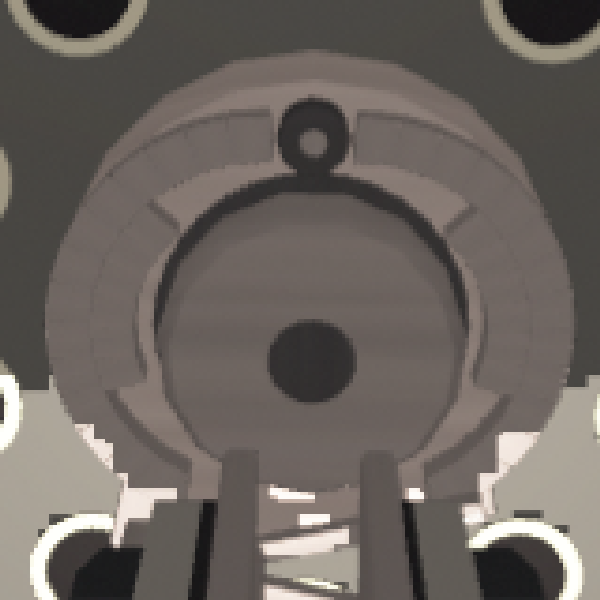

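>>> {"name": "servo_tool", "arguments": {
  "increments": [
    [0, 0, -1.2, 0, 0, 0, 18],
    [0, 0, -1.2, 0, 0, 0, 18]
  ]
}}

```text
clock: 10.17
position: [521.6, 77.9, 83.0]
tcp_rot: [0.0, -0.025, 1.0, 0.0]
ft_force: [-0.8, -0.2, 5.6]
width: 18.4
```

>>> {"name": "servo_tool", "arguments": {
  "increments": [
    [0, 0, -1.2, 0, 0, 0, 18],
    [0, 0, -1, 0, 0, 0, 18]
  ]
}}

```text
clock: 10.33
position: [522.6, 78.0, 81.8]
tcp_rot: [0.002, -0.025, 1.0, 0.001]
ft_force: [-1.3, 0.5, 7.1]
width: 18.5
```

```bash
python3 look.py w18; python3 ring.py w18
python3 - <<'E'
import pickle,cv2
c=pickle.load(open("w18.pkl","rb"))[1];cv2.imwrite("pics/cr18.png",cv2.resize(c["pixels"][170:330,240:400],None,fx=3.75,fy=3.75,interpolation=0))
E
```

```text
[522.6  78.   81.8] 10.3333 18.541029237511893 [-1.29  0.53  7.13] [-0.044  0.411 -0.043]
[[-0.999, -0.049, 0.003], [-0.049, 0.999, 0.001], [-0.003, 0.001, -1.0]]
23124
plane z=ax+by+c [4.36082319e-01 5.90067520e-03 1.01696209e+01] 19893 6.915221202709999
[[-5.0, -40.0, 5.0], [-2.1, -38.5, 10.4], [36.3, -0.3, 22.4], [59.5, 38.6, 38.4], [60.0, 40.0, 39.3]]
hinge tool [42.  -0.2 28.5]
```

View pics/cr18.png

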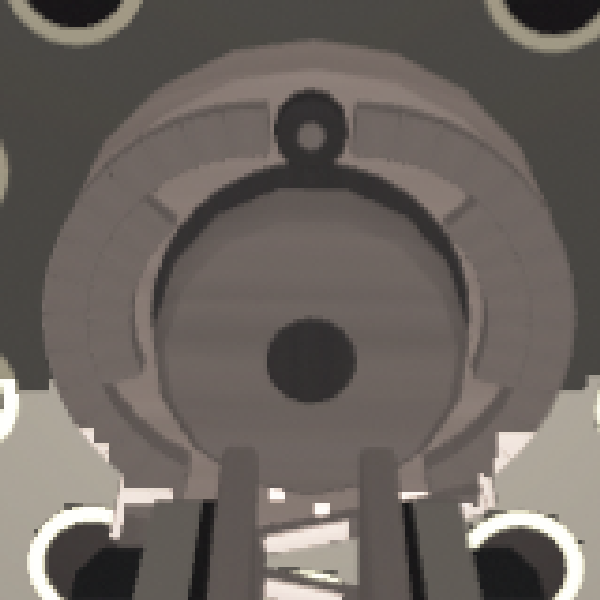

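Run:
```python
from h import *
import pickle
for n in ("w12","w16","w17","w18"):
  st,c=pickle.load(open(n+".pkl","rb"));C=cloud(c,np.array(c["tool_from_camera"]))
  Tc=Tw(c,st);W=cloud(c,Tc)
  x,y,z=C[...,0],C[...,1],C[...,2]
  # sample patches on ring halves: outer portion, via pixels (left half and right half mid, near hinge)
  out=[]
  for (a,b) in ((60,320),(80,400),(130,180),(220,130),(560,320),(540,400),(490,180),(405,130),(313,100)):
    u=240+int(a/3.75);v=170+int(b/3.75);p=W[v-1:v+2,u-1:u+2].reshape(-1,3);out.append(np.median(p,axis=0).round(1).tolist())
  print(n,[o[2] for o in out])
  o=np.array(out[:8]);A=np.c_[o[:,:2]-o[:,:2].mean(0),np.ones(8)];print(np.linalg.lstsq(A,o[:,2],rcond=None)[0].round(4))
```

```text
w12 [98.2, 97.8, 98.3, 98.2, 98.3, 97.8, 98.4, 98.3, 95.6]
[-1.29000e-02  8.00000e-04  9.81625e+01]
w16 [67.2, 67.0, 67.5, 67.4, 67.0, 66.6, 67.5, 67.1, 65.8]
[-1.62000e-02 -5.50000e-03  6.71625e+01]
w17 [63.2, 62.7, 63.4, 63.4, 63.4, 63.1, 62.8, 63.0, 61.8]
[-5.1000e-03 -2.0000e-04  6.3125e+01]
w18 [60.6, 60.8, 60.5, 61.2, 60.8, 60.3, 61.6, 61.1, 62.3]
[-1.90000e-02  2.20000e-03  6.08625e+01]
```

Run:
```python
from h import *
import pickle
for n,hu,hv,du,dv in (("w14",315,143,315,292),("w17",313,140,312,361),("w18",311,132,311,361)):
  st,c=pickle.load(open(n+".pkl","rb"));T=Tw(c,st)
  f=lambda u,v,z:onplane(c,T,240+u/3.75,170+v/3.75,z)
  zt={"w14":84,"w17":63.1,"w18":61}[n]
  h=f(hu,hv,zt);a=f(du,dv,70.2);q=st["tcp_rot"];M=R.from_quat([q[1],q[2],q[3],q[0]]).as_matrix()
  ce=h-24*M[:,0];print(n,"hinge",h.round(1),"axis",a.round(1),"off",(ce-a).round(1))
```

```text
w14 hinge [480.2  75.4  84. ] axis [502.4  76.6  70.2] off [ 1.7 -0.1 13.8]
w17 hinge [478.5  75.6  63.1] axis [502.5  76.8  70.2] off [-0.   0.1 -7.1]
w18 hinge [478.7  75.5  61. ] axis [502.6  76.7  70.2] off [ 0.1 -0.  -9.1]
```

>>> {"name": "servo_tool", "arguments": {
  "increments": [
    [-0.3, 0, -0.3, 0, 0.1, 0, 18],
    [0, 0, 0, 0, 0, 0, 20]
  ]
}}

```text
clock: 10.55
position: [522.8, 78.0, 82.2]
tcp_rot: [0.001, -0.025, 1.0, 0.001]
ft_force: [-2.3, -1.0, 6.1]
width: 20.0
```

>>> {"name": "servo_tool", "arguments": {
  "increments": [
    [0, 0, 0, 0, 0, 0, 23],
    [0, 0, 0, 0, 0, 0, 26]
  ]
}}

```text
clock: 10.72
position: [522.7, 77.9, 82.9]
tcp_rot: [0.002, -0.025, 1.0, 0.001]
ft_force: [-1.7, -1.1, 5.3]
width: 26.2
```

>>> {"name": "servo_tool", "arguments": {
  "increments": [
    [0, 0, -1.6, 0, 0, 0, 26]
  ]
}}

```text
clock: 10.8
position: [523.0, 77.9, 81.8]
tcp_rot: [0.002, -0.025, 1.0, 0.001]
ft_force: [-1.6, -0.1, 5.9]
width: 25.9
```

>>> {"name": "servo_tool", "arguments": {
  "increments": [
    [-0.3, 0, -1.2, 0, 0, 0, 26]
  ]
}}

```text
clock: 10.88
position: [522.9, 77.9, 81.0]
tcp_rot: [0.002, -0.025, 1.0, 0.001]
ft_force: [-1.3, -0.7, 6.6]
width: 26.3
```

```bash
python3 look.py w19
python3 - <<'E'
import pickle,cv2
c=pickle.load(open("w19.pkl","rb"))[1];cv2.imwrite("pics/cr19.png",cv2.resize(c["pixels"][170:330,240:400],None,fx=3.75,fy=3.75,interpolation=0))
E
```

```text
[522.9  77.9  81. ] 10.8833 26.25188100946489 [-1.35 -0.7   6.56] [-0.084  0.384  0.002]
[[-0.999, -0.049, 0.005], [-0.049, 0.999, 0.001], [-0.005, 0.001, -1.0]]
```

View pics/cr19.png

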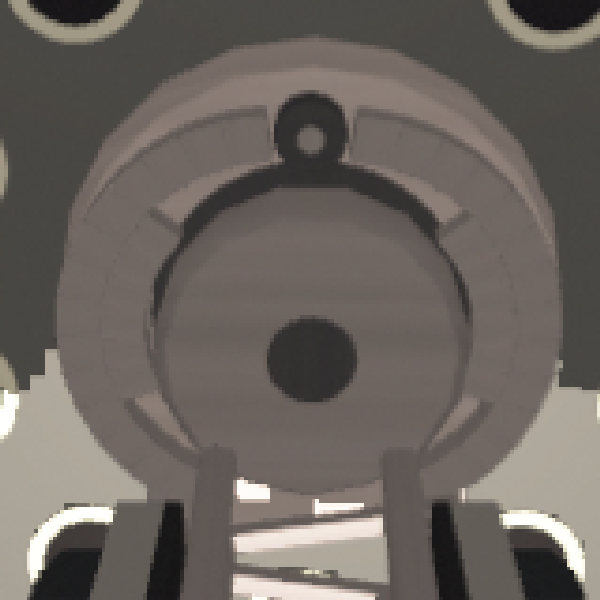

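>>> {"name": "servo_tool", "arguments": {
  "increments": [
    [-0.3, 0, -1.2, 0, 0, 0, 26]
  ]
}}

```text
clock: 11.02
position: [523.0, 77.9, 80.3]
tcp_rot: [0.003, -0.025, 1.0, 0.001]
ft_force: [-1.9, -0.2, 6.1]
width: 25.9
```

>>> {"name": "servo_tool", "arguments": {
  "increments": [
    [0, 0, -0.6, 0, 0, 0, 29]
  ]
}}

```text
clock: 11.1
position: [523.5, 77.9, 80.2]
tcp_rot: [0.003, -0.025, 1.0, 0.001]
ft_force: [-0.5, 0.8, 6.5]
width: 29.5
```

>>> {"name": "servo_tool", "arguments": {
  "increments": [
    [0, 0, -0.6, 0, 0, 0, 32]
  ]
}}

```text
clock: 11.18
position: [523.5, 77.9, 80.0]
tcp_rot: [0.004, -0.025, 1.0, 0.001]
ft_force: [-2.0, -0.2, 6.7]
width: 31.9
```

>>> {"name": "servo_tool", "arguments": {
  "increments": [
    [-0.3, 0, -0.8, 0, 0.1, 0, 34]
  ]
}}

```text
clock: 11.27
position: [523.3, 77.9, 79.6]
tcp_rot: [0.003, -0.025, 1.0, 0.001]
ft_force: [-0.4, -0.7, 6.6]
width: 34.1
```

```bash
python3 look.py w20
python3 - <<'E'
import pickle,cv2
from h import *
st,c=pickle.load(open("w20.pkl","rb"));cv2.imwrite("pics/cr20.png",cv2.resize(c["pixels"][170:330,240:400],None,fx=3.75,fy=3.75,interpolation=0))
W=cloud(c,Tw(c,st))
for a,b in ((80,320),(130,190),(220,130),(540,320),(490,190),(405,130),(150,460),(460,460)):
    u=240+int(a/3.75);v=170+int(b/3.75);print(np.median(W[v-1:v+2,u-1:u+2].reshape(-1,3),axis=0).round(1))
E
```

```text
[523.3  77.9  79.6] 11.2667 34.109498629952085 [-0.38 -0.7   6.63] [-0.097  0.249  0.025]
[[-0.999, -0.049, 0.006], [-0.049, 0.999, 0.001], [-0.006, 0.001, -1.0]]
[501.9  50.   61.8]
[485.8  55.5  63. ]
[478.6  65.2  63.1]
[499.2 102.8  62.1]
[484.   95.2  63.3]
[478.   85.8  60.8]
[519.4  58.4  60.6]
[517.8  95.   60.1]
```

View pics/cr20.png

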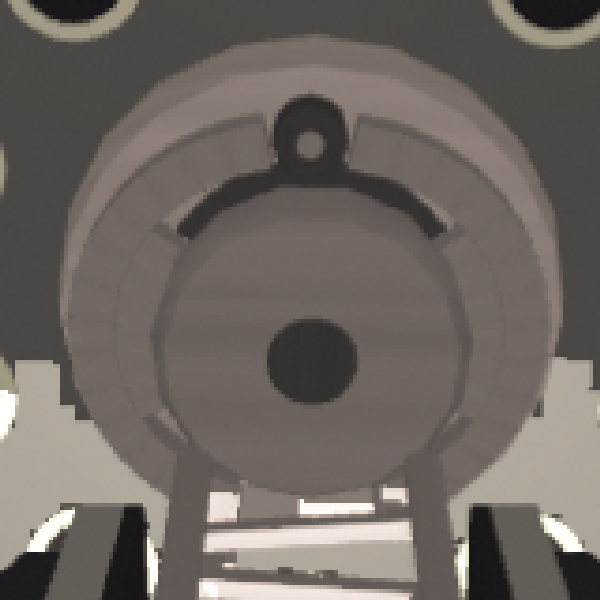

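>>> {"name": "servo_tool", "arguments": {
  "increments": [
    [-0.3, 0, -0.6, 0, -1.5, 0, 32]
  ]
}}

```text
clock: 11.4
position: [524.5, 77.9, 79.4]
tcp_rot: [0.017, -0.025, 1.0, 0.0]
ft_force: [-0.9, 0.1, 6.6]
width: 32.6
```

>>> {"name": "servo_tool", "arguments": {
  "increments": [
    [-0.3, 0, -0.4, 0, -1.5, 0, 30]
  ]
}}

```text
clock: 11.48
position: [525.1, 77.9, 79.4]
tcp_rot: [0.031, -0.024, 0.999, -0.0]
ft_force: [-1.9, -0.8, 5.9]
width: 30.4
```

```bash
cat > tilt.py <<'E'
import pickle,cv2,sys
from h import *
n=sys.argv[1]
st,c=pickle.load(open(n+".pkl","rb"));cv2.imwrite("pics/cr_%s.png"%n,cv2.resize(c["pixels"][170:330,240:400],None,fx=3.75,fy=3.75,interpolation=0))
W=cloud(c,Tw(c,st));r=np.hypot(W[...,0]-502.5,W[...,1]-76.7)
# ring annulus 21..25 mm radius, excluding ears side
m=(r>20)&(r<30)&(W[...,0]<520)&(W[...,2]>52)&(W[...,2]<66)
P=W[m];A=np.c_[P[:,0]-502.5,P[:,1]-76.7,np.ones(len(P))];k=np.ones(len(P),bool)
from scipy.optimize import least_squares
h,e=np.histogram(P[:,2],bins=28,range=(52,66));print("z hist",list(zip(e[:-1],h)))
E
python3 look.py w21; python3 tilt.py w21
python3 tilt.py w20;python3 tilt.py w17
```

```text
[525.1  77.9  79.4] 11.4833 30.444692070942402 [-1.86 -0.75  5.88] [-0.077  0.501 -0.015]
[[-0.997, -0.049, 0.062], [-0.049, 0.999, 0.001], [-0.062, -0.002, -0.998]]
z hist [(np.float64(52.0), np.int64(0)), (np.float64(52.5), np.int64(2)), (np.float64(53.0), np.int64(19)), (np.float64(53.5), np.int64(94)), (np.float64(54.0), np.int64(245)), (np.float64(54.5), np.int64(462)), (np.float64(55.0), np.int64(501)), (np.float64(55.5), np.int64(286)), (np.float64(56.0), np.int64(122)), (np.float64(56.5), np.int64(29)), (np.float64(57.0), np.int64(24)), (np.float64(57.5), np.int64(35)), (np.float64(58.0), np.int64(48)), (np.float64(58.5), np.int64(60)), (np.float64(59.0), np.int64(110)), (np.float64(59.5), np.int64(253)), (np.float64(60.0), np.int64(489)), (np.float64(60.5), np.int64(661)), (np.float64(61.0), np.int64(687)), (np.float64(61.5), np.int64(655)), (np.float64(62.0), np.int64(534)), (np.float64(62.5), np.int64(382)), (np.float64(63.0), np.int64(171)), (np.float64(63.5), np.int64(107)), (np.float64(64.0), np.int64(67)), (np.float64(64.5), np.int64(40)), (np.float64(65.0), np.int64(7
[... 1274 characters left out ...]
4(1)), (np.float64(56.0), np.int64(23)), (np.float64(56.5), np.int64(111)), (np.float64(57.0), np.int64(288)), (np.float64(57.5), np.int64(412)), (np.float64(58.0), np.int64(338)), (np.float64(58.5), np.int64(170)), (np.float64(59.0), np.int64(57)), (np.float64(59.5), np.int64(66)), (np.float64(60.0), np.int64(58)), (np.float64(60.5), np.int64(48)), (np.float64(61.0), np.int64(77)), (np.float64(61.5), np.int64(183)), (np.float64(62.0), np.int64(537)), (np.float64(62.5), np.int64(1047)), (np.float64(63.0), np.int64(1206)), (np.float64(63.5), np.int64(795)), (np.float64(64.0), np.int64(327)), (np.float64(64.5), np.int64(124)), (np.float64(65.0), np.int64(64)), (np.float64(65.5), np.int64(17))]
```

View pics/cr_w21.png

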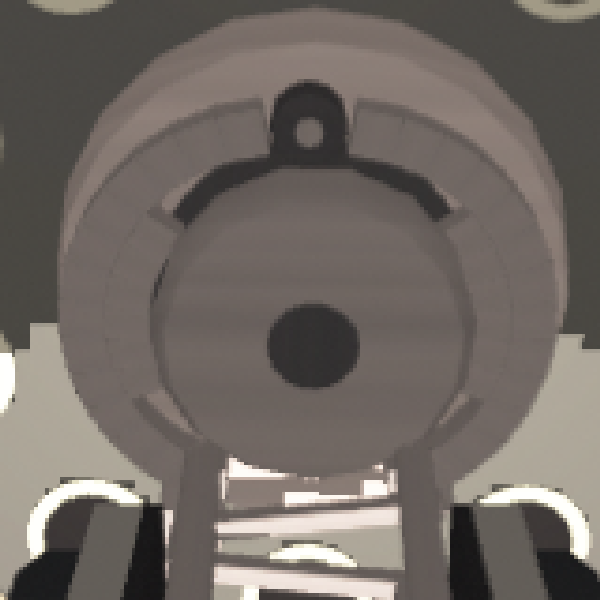

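```bash
cat > fit.py <<'E'
import sys,pickle
from h import *
for n in sys.argv[1:]:
  st,c=pickle.load(open(n+".pkl","rb"));W=cloud(c,Tw(c,st));X,Y,Z=W[...,0]-502.5,W[...,1]-76.7,W[...,2];r=np.hypot(X,Y)
  hub=(r>20)&(r<30)&(Z>45)&(Z<66)&(X<10)
  # separate: ring pixels vs hub by histogram: iterate plane
  P=np.c_[X[hub],Y[hub],Z[hub]];zc=np.median(P[:,2][P[:,2]<np.percentile(P[:,2],25)])
  Q=P[P[:,2]>zc+3.0]
  A=np.c_[Q[:,:2],np.ones(len(Q))];k=np.ones(len(Q),bool)
  for i in range(8):
    s=np.linalg.lstsq(A[k],Q[k,2],rcond=None)[0];e=Q[:,2]-A@s;k=abs(e)<1.2
  H=P[(P[:,2]<zc+2)];print(n,"hub z",round(np.median(H[:,2]),2),len(H),"ring top plane dz/dx,dz/dy,z0",s.round(4),k.sum(),len(Q))
E
python3 fit.py w17 w18 w19 w20 w21
```

```text
w17 hub z 57.87 1132 ring top plane dz/dx,dz/dy,z0 [-1.73000e-02 -2.50000e-03  6.29878e+01] 3457 3851
w18 hub z 55.33 1104 ring top plane dz/dx,dz/dy,z0 [-4.40000e-02 -4.40000e-03  6.05267e+01] 3513 3956
w19 hub z 55.23 1054 ring top plane dz/dx,dz/dy,z0 [-6.17000e-02 -4.30000e-03  6.08627e+01] 3497 3986
w20 hub z 54.96 1540 ring top plane dz/dx,dz/dy,z0 [-9.31000e-02 -5.10000e-03  6.14534e+01] 3062 3578
w21 hub z 55.03 1651 ring top plane dz/dx,dz/dy,z0 [-6.9900e-02 -5.2000e-03  6.1009e+01] 3234 3766
```

>>> {"name": "servo_tool", "arguments": {
  "increments": [
    [-0.5, 0, -0.2, 0, 0, 0, 26],
    [-0.5, 0, -0.2, 0, 0, 0, 22],
    [-0.5, 0, -0.2, 0, 0, 0, 19]
  ]
}}

```text
clock: 11.78
position: [526.5, 77.3, 81.6]
tcp_rot: [0.037, -0.024, 0.999, -0.001]
ft_force: [-1.2, -1.0, 4.1]
width: 19.1
```

>>> {"name": "servo_tool", "arguments": {
  "increments": [
    [-0.5, 0, 0, 0, -1.5, 0, 18.5]
  ]
}}

```text
clock: 11.87
position: [526.8, 77.2, 81.8]
tcp_rot: [0.05, -0.024, 0.998, -0.001]
ft_force: [-2.2, -0.7, 5.2]
width: 18.9
```

```bash
python3 look.py w22; python3 fit.py w22; python3 tilt.py w22|tail -c 1
```

```text
[526.8  77.2  81.8] 11.8667 18.928204838635374 [-2.19 -0.66  5.24] [ 0.056  0.407 -0.071]
[[-0.994, -0.048, 0.1], [-0.048, 0.999, -0.0], [-0.1, -0.005, -0.995]]
w22 hub z 56.77 1547 ring top plane dz/dx,dz/dy,z0 [-4.31000e-02 -5.00000e-03  6.21921e+01] 3453 3972
```

View pics/cr_w22.png

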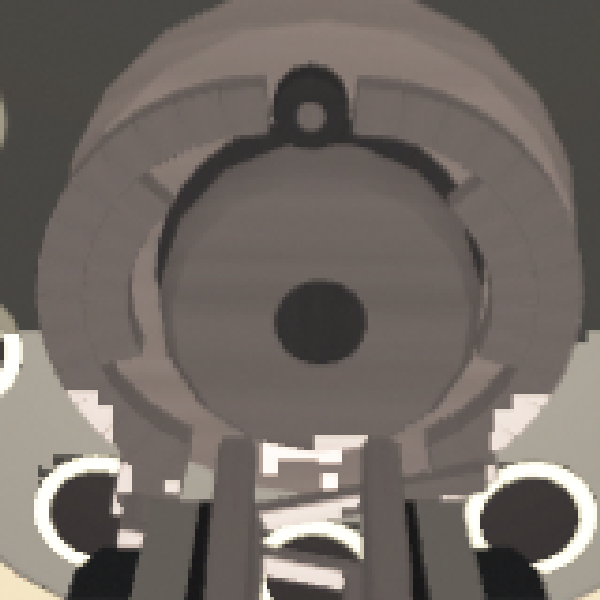

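```bash
cat > cen.py <<'E'
import sys,pickle
from h import *
n,hu,hv,z=sys.argv[1],*map(float,sys.argv[2:5])
st,c=pickle.load(open(n+".pkl","rb"));T=Tw(c,st);q=st["tcp_rot"];M=R.from_quat([q[1],q[2],q[3],q[0]]).as_matrix()
h=onplane(c,T,240+hu/3.75,170+hv/3.75,z);d=-M[:2,0]/np.linalg.norm(M[:2,0])
print("centre-axis",(h[:2]+24*d-[502.5,76.7]).round(1))
E
python3 cen.py w22 311 118 63.2
```

```text
centre-axis [ 3.2 -0.9]
```

>>> {"name": "servo_tool", "arguments": {
  "increments": [
    [-1, 0.5, -0.5, 0, -2, 0, 18.5]
  ]
}}

```text
clock: 12.0
position: [527.6, 77.5, 82.3]
tcp_rot: [0.07, -0.024, 0.997, -0.002]
ft_force: [0.6, -1.8, 5.5]
width: 18.5
```

>>> {"name": "servo_tool", "arguments": {
  "increments": [
    [-1, 0.4, -1, 0, -1.5, 0, 18.5]
  ]
}}

```text
clock: 12.08
position: [527.4, 77.5, 81.9]
tcp_rot: [0.085, -0.023, 0.996, -0.003]
ft_force: [-2.1, -2.1, 5.3]
width: 19.0
```

```bash
python3 look.py w23; python3 fit.py w23; python3 tilt.py w23|tail -c 1
```

```text
[527.4  77.5  81.9] 12.0833 18.99856631248893 [-2.07 -2.09  5.32] [-0.271  0.394 -0.066]
[[-0.984, -0.046, 0.169], [-0.047, 0.999, -0.002], [-0.169, -0.01, -0.986]]
w23 hub z 56.94 1634 ring top plane dz/dx,dz/dy,z0 [-2.77000e-02 -7.30000e-03  6.21464e+01] 3573 4060
```

View pics/cr_w23.png

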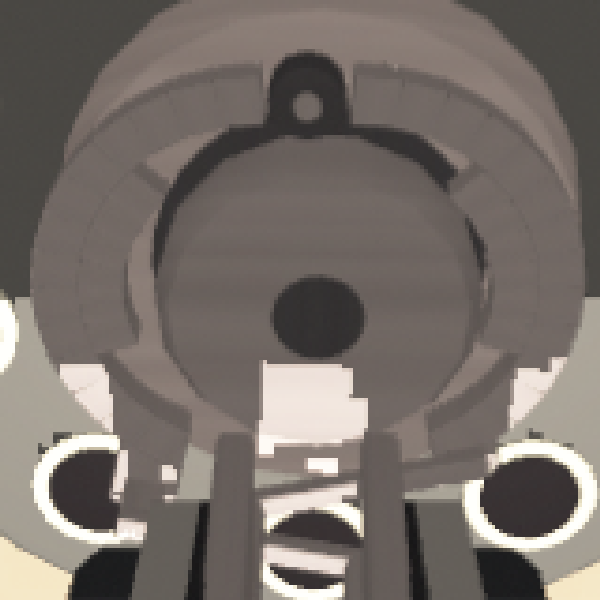

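>>> {"name": "servo_tool", "arguments": {
  "increments": [
    [-2, 0.3, -0.4, 0, 0, 0, 18.5],
    [-1.5, 0.3, -0.4, 0, 0, 0, 18.5]
  ]
}}

```text
clock: 12.3
position: [526.6, 77.7, 83.1]
tcp_rot: [0.09, -0.023, 0.996, -0.003]
ft_force: [0.6, -2.0, 3.8]
width: 18.7
```

```bash
python3 look.py w24; python3 fit.py w24; python3 tilt.py w24|tail -c 1; python3 cen.py w23 308 107 62.8
```

```text
[526.6  77.7  83.1] 12.3 18.722192833728514 [ 0.56 -2.02  3.76] [-0.307  0.037 -0.038]
[[-0.983, -0.045, 0.179], [-0.046, 0.999, -0.003], [-0.178, -0.011, -0.984]]
w24 hub z 57.88 1476 ring top plane dz/dx,dz/dy,z0 [-1.72000e-02 -7.30000e-03  6.30794e+01] 3671 4106

centre-axis [ 3. -1.]
```

View pics/cr_w24.png

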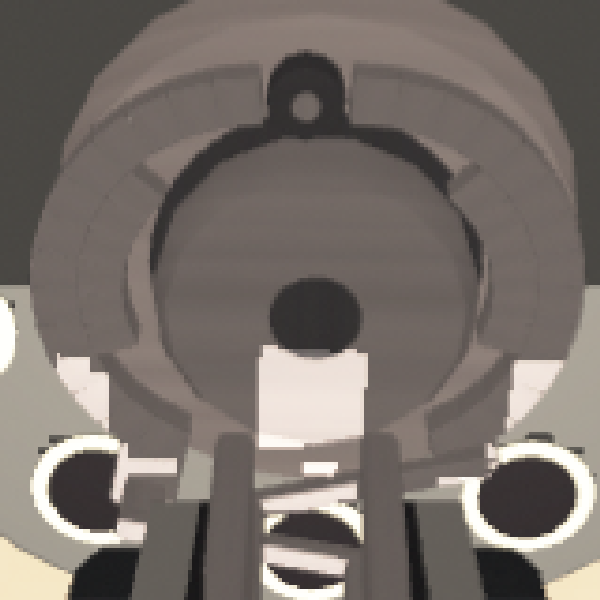

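>>> {"name": "servo_tool", "arguments": {
  "increments": [
    [-2, 0.8, -0.8, 0, 0.3, 0, 18.5],
    [-1.5, 0.6, -1, 0, 0, 0, 18.5]
  ]
}}

```text
clock: 12.52
position: [525.8, 78.6, 82.7]
tcp_rot: [0.089, -0.023, 0.996, -0.004]
ft_force: [1.3, -2.2, 4.8]
width: 19.1
```

```bash
python3 look.py w25; python3 fit.py w25; python3 tilt.py w25|tail -c 1
```

```text
[525.8  78.6  82.7] 12.5167 19.14085091364168 [ 1.34 -2.22  4.77] [-0.497 -0.284 -0.072]
[[-0.983, -0.044, 0.178], [-0.046, 0.999, -0.004], [-0.177, -0.012, -0.984]]
w25 hub z 57.46 1324 ring top plane dz/dx,dz/dy,z0 [-1.79000e-02 -1.12000e-02  6.26444e+01] 3815 4266
```

View pics/cr_w25.png

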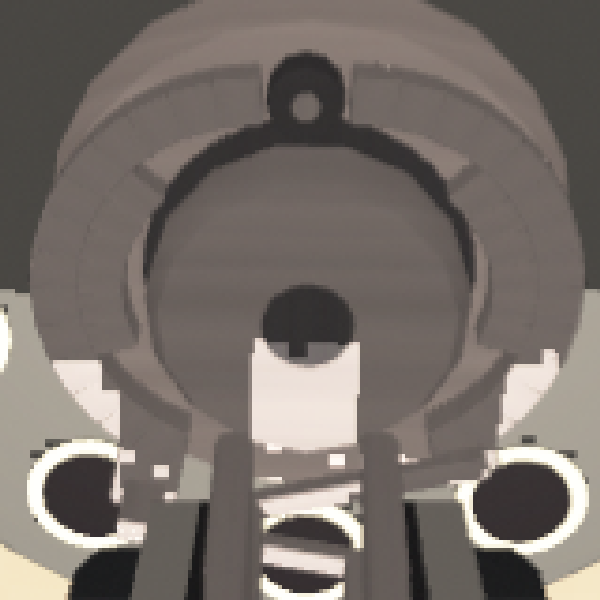

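```bash
python3 cen.py w25 307 107 63.1
```

```text
centre-axis [ 1.7 -0. ]
```

>>> {"name": "servo_tool", "arguments": {
  "increments": [
    [-1.5, 0, -1.2, 0, 0, 0, 18.5],
    [-1, 0, -1.4, 0, 0, 0, 18.5]
  ]
}}

```text
clock: 12.73
position: [525.6, 78.7, 81.0]
tcp_rot: [0.091, -0.022, 0.996, -0.004]
ft_force: [0.7, -2.5, 5.6]
width: 18.9
```

>>> {"name": "servo_tool", "arguments": {
  "increments": [
    [0, 0, -1.4, 0, 0, 0, 18.5]
  ]
}}

```text
clock: 12.82
position: [526.1, 78.7, 79.9]
tcp_rot: [0.091, -0.022, 0.996, -0.004]
ft_force: [-0.3, -1.6, 6.2]
width: 18.7
```

```bash
python3 look.py w26; python3 fit.py w26; python3 tilt.py w26|tail -c 1
```

```text
[526.1  78.7  79.9] 12.8167 18.698371570518297 [-0.34 -1.57  6.19] [-0.233 -0.013 -0.11 ]
[[-0.982, -0.044, 0.182], [-0.045, 0.999, -0.004], [-0.182, -0.013, -0.983]]
w26 hub z 55.03 1287 ring top plane dz/dx,dz/dy,z0 [-2.31000e-02 -8.90000e-03  6.01063e+01] 3827 4293
```

View pics/cr_w26.png

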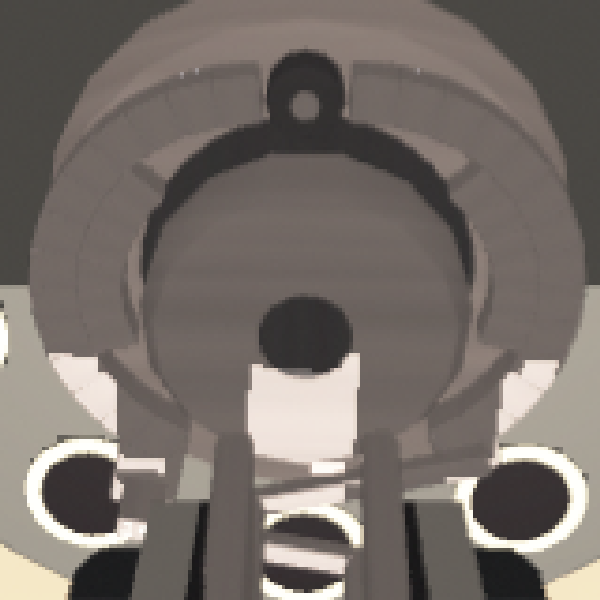

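>>> {"name": "servo_tool", "arguments": {
  "increments": [
    [-0.8, 0, -0.6, 0, 0, 0, 25],
    [-0.8, 0, -0.6, 0, 0, 0, 33]
  ]
}}

```text
clock: 13.03
position: [524.4, 80.1, 78.5]
tcp_rot: [0.091, -0.023, 0.996, -0.003]
ft_force: [-0.1, 0.0, 6.4]
width: 32.7
```

```bash
python3 look.py w27; python3 fit.py w27; python3 tilt.py w27|tail -c 1
```

```text
[524.4  80.1  78.5] 13.0333 32.68577265336495 [-0.12  0.03  6.45] [ 0.004  0.052 -0.006]
[[-0.983, -0.045, 0.181], [-0.046, 0.999, -0.001], [-0.18, -0.009, -0.984]]
w27 hub z 55.28 1456 ring top plane dz/dx,dz/dy,z0 [-5.95000e-02 -1.18000e-02  6.10701e+01] 3433 4078
```

View pics/cr_w27.png

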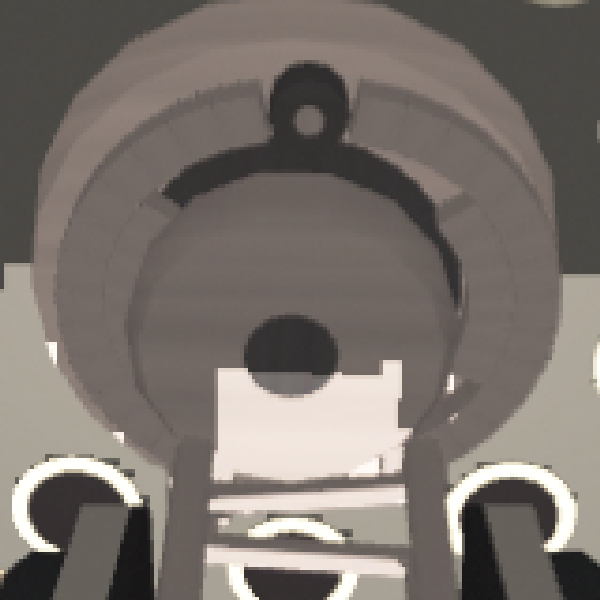

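>>> {"name": "servo_tool", "arguments": {
  "increments": [
    [-0.3, -1.2, -0.6, 0, -0.5, 0, 36]
  ]
}}

```text
clock: 13.17
position: [524.1, 79.9, 77.9]
tcp_rot: [0.095, -0.023, 0.995, -0.002]
ft_force: [-0.8, 1.4, 6.9]
width: 36.2
```

```bash
python3 look.py w28; python3 fit.py w28; python3 tilt.py w28|tail -c 1
```

```text
[524.1  79.9  77.9] 13.1667 36.18369569516166 [-0.8   1.37  6.93] [ 0.256  0.025 -0.005]
[[-0.981, -0.046, 0.188], [-0.046, 0.999, 0.001], [-0.188, -0.008, -0.982]]
w28 hub z 55.1 1681 ring top plane dz/dx,dz/dy,z0 [-6.05000e-02 -9.70000e-03  6.08899e+01] 3209 3881
```

View pics/cr_w28.png

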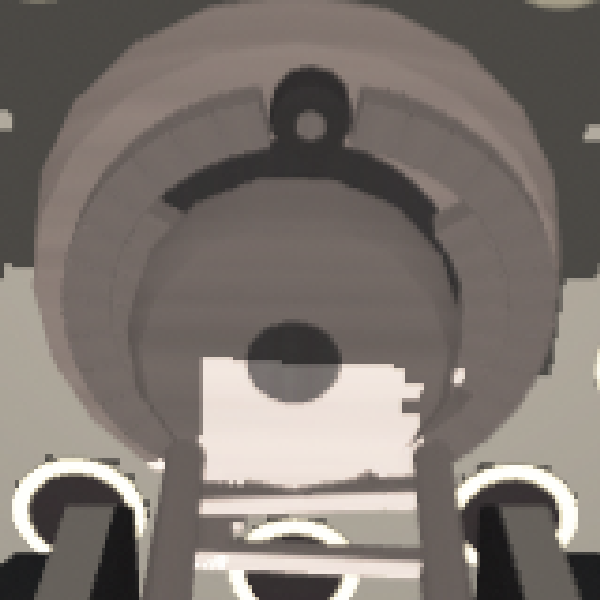

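>>> {"name": "servo_tool", "arguments": {
  "increments": [
    [-0.2, -1.5, -0.6, 0, -0.3, 0, 39],
    [-0.2, -0.8, -0.5, 0, 0, 0, 42]
  ]
}}

```text
clock: 13.38
position: [522.9, 78.8, 76.5]
tcp_rot: [0.097, -0.024, 0.995, -0.001]
ft_force: [0.5, -0.2, 5.3]
width: 42.4
```

```bash
python3 look.py w29; python3 fit.py w29; python3 tilt.py w29|tail -c 1
```

```text
[522.9  78.8  76.5] 13.3833 42.36638633712892 [ 0.49 -0.18  5.34] [-0.155  0.019  0.001]
[[-0.98, -0.047, 0.193], [-0.047, 0.999, 0.004], [-0.193, -0.006, -0.981]]
w29 hub z 55.81 2045 ring top plane dz/dx,dz/dy,z0 [-5.53000e-02 -8.30000e-03  6.15759e+01] 2907 3507
```

View pics/cr_w29.png

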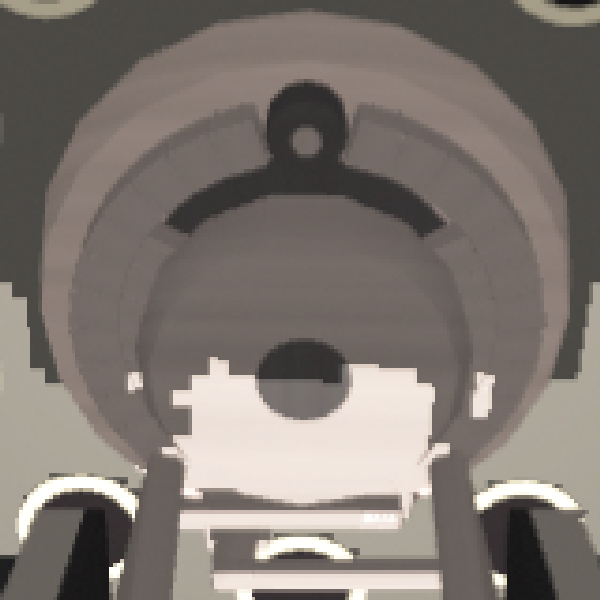

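Both pads now go under the head: their inner edges are hidden at (150,320) and (460,320) in the crop. I'll finish opening and check.

>>> {"name": "servo_tool", "arguments": {
  "increments": [
    [0, 0, 0, 0, 0, 0, 47],
    [0, 0, 0, 0, 0, 0, 54],
    [0, 0, 0, 0, 0, 0, 62]
  ]
}}

```text
clock: 13.68
position: [519.3, 79.5, 73.8]
tcp_rot: [0.093, -0.024, 0.995, 0.0]
ft_force: [-0.1, -0.5, 0.5]
width: 61.5
```

```bash
python3 look.py w30; python3 fit.py w30; python3 tilt.py w30|tail -c 1
```

```text
[519.3  79.5  73.8] 13.6833 61.53656410191802 [-0.06 -0.48  0.5 ] [-0.012  0.187  0.017]
[[-0.982, -0.049, 0.185], [-0.048, 0.999, 0.005], [-0.185, -0.004, -0.983]]
w30 hub z 57.26 2091 ring top plane dz/dx,dz/dy,z0 [-8.70000e-03 -1.00000e-03  6.21581e+01] 2952 3342
```

View pics/w30.png

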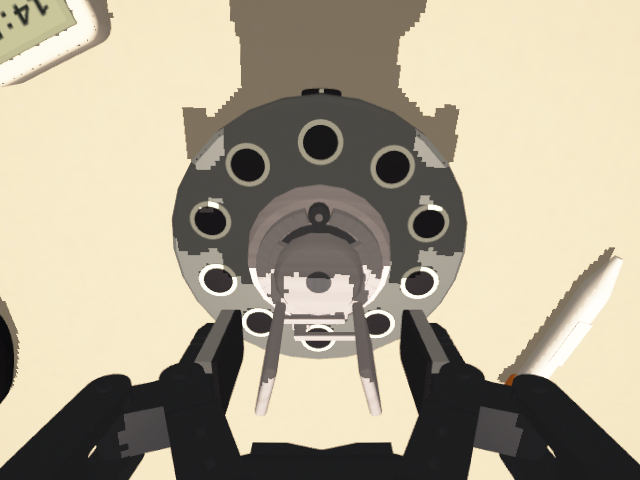

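>>> {"name": "servo_tool", "arguments": {
  "increments": [
    [-1, -1, 6, 0, 0, 0, 75],
    [-2, 0, 12, 0, 0, 0, 75],
    [-3, 0, 15, 0, 0, 0, 75],
    [-3, 0, 15, 0, 0, 0, 75],
    [-4, 0, 20, 0, 0, 0, 75],
    [-4, 0, 20, 0, 0, 0, 75],
    [0, 0, 20, 0, 1, 0, 75],
    [0, 0, 15, 0, 1, 0, 75],
    [0, 0, 0, 0, 0, 0, 75]
  ]
}}

```text
clock: 14.48
position: [493.4, 77.8, 199.5]
tcp_rot: [0.067, -0.025, 0.997, 0.001]
ft_force: [0.8, -0.7, 0.2]
width: 75.3
```

```bash
python3 look.py w31; python3 fit.py w31
```

```text
[493.4  77.8 199.5] 14.4833 75.34470316623973 [ 0.84 -0.73  0.21] [0.028 0.072 0.005]
[[-0.99, -0.05, 0.134], [-0.05, 0.999, 0.005], [-0.134, -0.002, -0.991]]
w31 hub z 57.25 695 ring top plane dz/dx,dz/dy,z0 [-8.1000e-03  1.0000e-04  6.2139e+01] 944 1078
```

View pics/w31.png

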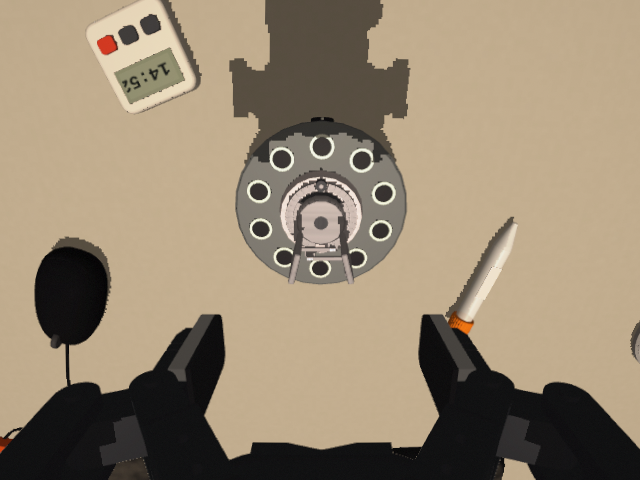

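Run:
```python
import pickle
from h import *
st,c=pickle.load(open("w31.pkl","rb"));T=Tw(c,st)
h=onplane(c,T,321,186.5,62.5);a=onplane(c,T,321,222.5,70.2);l=onplane(c,T,294,279,107);r=onplane(c,T,352,280,107)
print(h,a,a-h,l,r)
from station import *
close_job()
```

```text
[478.11048762  75.54593931  62.5       ] [502.12652229  76.78984465  70.2       ] [24.01603467  1.24390534  7.7       ] [527.77493341  60.59089672 107.        ] [526.54481015  98.38994547 107.        ]
the job is handed in; nothing more can be done
```

The snap ring is fitted: it sits shut in the spindle's groove, holds the carousel down by itself, and the gripper is clear. I handed the job in at about 14.5 s; no verdict is reported.

**What I did:** I pinched the ears to about 18 mm, lifted the ring, and centred it over the spindle by wrist camera. I lowered it until I felt the hub and pressed the carousel down about 8 mm. The vertical force readings stayed near 7 N in this phase (8 N at most in the whole run).

**What went wrong:**
- **First pinch:** the tool drifted about 3–4 mm while closing, so I reopened and repeated it. The second pinch was off by about as much, but it held.
- **First release:** as I opened the ears, the ring tilted about 0.05–0.09 rad with the hinge side high, which put the pads only marginally level with the groove. I squeezed again, levelled and recentred the ring, and repeated the release; both pads then went under the head.

**Last checks (camera only):**

| Check | Measured | Required |
|---|---|---|
| Carousel held down | about 6.0 mm | 4 to 7.8 mm |
| Ring tilt | about 0.008 rad | below 0.1 rad |
| Hinge to spindle axis | 24.0 mm (nominal 24 mm), so centred | centre within 3 mm |

The hub height did not change after I pulled back. The timer and spare tube looked undisturbed in the last wrist picture. I did not recheck the other bystanders, but the arm never went near them.

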